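# Fetch a handpiece from under the drying-cabinet sash

### The arm

A 7-joint arm with a two-finger parallel gripper is mounted at the origin on a cart in front of the work surface, level with it; the furniture and walls round the work are solid. World frame = base frame: x ahead of the robot, y to its left, z up, the work surface at z = 0. Lengths are in m, angles in rad, forces in N, time in s.
With the tool pointing down it reaches from about 0.4 to 0.85 m from the base axis. Payload 10.4 kg.
Tool frame: the origin (TCP) lies midway between the tips of the shut fingers; the grasp point (between the pads) lies 19 mm behind it; z points along the fingers, y is the line along which they close (so a half turn about z gives the same grasp; the last joint's range is limited). The gripper opens to 87 mm and grips with 3 to 60 N. Pads are 19 mm wide; open, the fingers measure 117 mm over their backs; the gripper's body (75 mm by 190 mm) begins 51 mm behind the grasp point.
Start: joints at [-1.299, 0.332, -0.065, 1.46, 0.022, 1.35, -0.088], TCP at [0.182, 0.598, 0.223] pointing down, gripper open.
Joint ranges: [-2.6, 2.6], [-0.5, 2.12], [-1.47, 1.34], [0.16, 2.42], [-1.27, 4.41], [0.06, 2.06], [-2.6, 2.6]. Speed limits (rad/s): [2.22, 2.22, 2.79, 2.79, 3.14, 3.14, 3.14].

### API

Orientations are given as a unit quaternion [x, y, z, w].
In Python, from bench import r gives the robot as it stands.
- The arm moves only by the tool arm_command, never from a script. Its argument "moves" is one flat list of numbers, 4 for each row, row after row: the shift along the tool's x, y, z in cm, then the turn about the tool's z in degrees. A call has 1 to 12 rows; each row shifts and turns the commanded pose from where the row before left it, along the tool's axes as they then stand; what a row does not reach is not made up. A row lasts 1/12 s, in which the tool goes at most 41.7 mm and 7.16 degrees, less where a joint would pass 70% of its speed; a pose out of reach is approached as far as the arm can. A call with a gripper value outside its range is refused whole. "fingers" is the opening in per cent of the stroke, from 0 (shut) to 100 (fully open), set as the call begins (left out, the last holds). The fingers move at their own pace and stop on an object; "squeeze" is the grip in N (left out, the last holds). Time passes only in rows, so rows that do not move let the fingers close. It gives the time, the measured TCP pose, the force, the opening and the grip force at its end, in the units of the state.
- r.read_state(): the state, without advancing time (a new reading comes with each control period).
- r.camera(name): name is "side" or "top"; returns the picture (400x640x3 uint8, red, green, blue); there is no depth.
- r.camera_info(name): a dict with "fx", "fy", "cx", "cy" (pixels), "origin" and "attitude" of the camera in the world. Camera axes: x right, y up, looking along -z (the intrinsics and any distortion apply to the point x, -y, -z); pixel columns grow to the right and rows downward; lengths in m; the calibration is good to about 2 mm. A picture is of the moment at which its call begins. camera_info takes no time and is no camera call.
- r.close_job(): hands the job in; it is judged then, once.
The state is a dict: "time": time; "joint_positions": joint angles; "joint_vel": joint speeds; "joint_torque": joint torques, N m; "ee_pos": TCP position; "eef_rot": TCP orientation; "ft_force": force on the tool from outside, world axes, zero at the start; "torque": the same for the moment, N m; "width": finger opening in m; "grip_force": force on a finger pad.
Only numpy, scipy, OpenCV 4.12 (cv2) and the standard library are available. Lean on these libraries where they do the work, as an engineer would, in place of code of your own. Each camera call takes 0.05 s, during which the arm holds its last target. There are 200 camera calls.

### The job

Slide the clear sash of the drying cabinet up by its blue handle, as far as it goes, so that it stays up by itself once you let go; let go lower and it slides shut. Then reach in under it, take out the handpiece with the red sleeve and lay it down (do not drop it) flat inside the metal instrument tray, leaving the sash up and everything else, the blue-sleeved handpiece included, where it is.

Things in the scene. Friction and masses are not known exactly. Their poses are not given: they have to be found in the camera images.
- cabinet_front (a point): The white drying cabinet's frame: x to its back, z up; the point is mid-width on the face of its front lip, 18 mm over the worktop, level with its inner floor. Lip top 10 mm higher. Two blue rest bars run across the floor, 10 mm wide, centred 56 and 126 mm behind this point, tops 20 mm over the floor; the handpieces lie on them. Walls 180 mm to each side. Fixed.
- sash_edge (a point): Middle of the clear sash's lower edge (moves with it). Sash and front lean back 15 degrees. Shut: x = -3, z = 14 mm from cabinet_front; at the upper stop x = 54, z = 227 mm: reach in below it and below the handle, whose lower end is then 35 mm in front of and 54 mm above it. Roof underside 246 mm over cabinet_front, back wall 233 mm behind; guide rails rise to 485 mm.
- sash (a joint): Travel of the sash up the slope in m: 0 shut (as it starts), 0.22 at the upper stop. Up is cabinet_front's direction (0.259, 0, 0.966). Lifting takes about 9 N at the bottom, 2 to 3 N near the top. A counterweight helps more the higher it is: released below about 0.11 the sash slides shut, above about 0.15 friction holds it.
- sash_handle (a point): Centre of the handle bar (moves with the sash): blue U-shaped pull handle on the sash, right of its middle. The bar is 14 mm thick, 80 mm long and runs up the slope, about 35 mm clear in front of the sash. Shut, this point is at x = -19, y = -70, z = 112 mm from cabinet_front. Axes as cabinet_front's.
- handpiece_red_mid (a point): Centre of the grip of the handpiece with the red ring and sleeve: metal, 132 mm long, about 85 g; grip 16 mm wide, 17 mm high, reaching 53 mm either way from here. Own y runs along it to the tail, which points to the front (robot); the head (79 mm from here) points to the back. It lies level across the rest bars in one of two places side by side, 90 mm apart.
- handpiece_blue_mid (a point): The same for the handpiece with the blue ring and sleeve, in the other place; it stays there.
- tray: Flat metal instrument tray, 175 mm (own x) x 275 mm (own y), rim 24 mm high, floor 2 mm thick, loose on the worktop. Origin: centre of its underside, z up.
- timer: White timer, 66 x 66 x 19 mm, lying on the worktop in front of the cabinet. Origin: centre of its underside. Bystander.
- tape: Roll of beige tape, 65 mm across, 19 mm high, flat on the worktop in front of the cabinet. Origin: centre of its underside. Bystander.
- handpiece_red: The same red-sleeved handpiece by its body origin: on its underside, 13 mm from the grip's centre towards the head; axes as above.

How it is judged:
By the outcome, as a careful person would: the job done as asked, in the order asked, and still so for the second after the job is handed in, with the robot touching nothing.
It also fails if it takes over 72 s, if anything falls off the work surface, if the arm or the gripper's body presses on something with over 40 N, if the wrist force passes 120 N, or if a joint passes its speed limit or range.

## Working session

There is one attempt and no reset: what is moved stays moved. The work goes in short steps, Python scripts to look and compute and a tool call to move; the robot and the scene stay as the last step left them, time stands still between calls to the robot, and variables do not carry over. Pictures are saved under pics/ and viewed, at most 10 in all, crops included, and the job is handed in when it is done.

Besides the shell and the picture viewer there is one more tool, called after "Call:" as a command line: name --argument value ..., lists and objects as JSON in quotes. arm_command: Moves the arm, as the interface text tells. Its arguments: {"type":"object","properties":{"moves":{"type":"array"},"fingers":{"type":"number"},"squeeze":{"type":"number"}},"required":["moves"]}

```bash
mkdir -p pics; ls
python3 - <<'E'
from bench import r
import cv2
for n in("side","top"):
    i=r.camera_info(n);print(n,i)
    cv2.imwrite(f"pics/{n}0.png",r.camera(n)[:,:,::-1])
s=r.read_state();print(s)
E
```

```text
pics
side {'fx': 503.32847378163086, 'fy': 503.32847378163086, 'cx': 321.7979665836115, 'cy': 201.89847072243268, 'origin': array([-0.85363145,  0.47891895,  0.80328813]), 'attitude': array([-0.30267776,  0.43664181,  0.7035206 , -0.47200515])}
top {'fx': 399.45176116125003, 'fy': 399.45176116125003, 'cx': 311.40671464559244, 'cy': 196.2099278492965, 'origin': array([-0.28501941,  0.03579111,  1.12825332]), 'attitude': array([-0.21712794,  0.24096222,  0.70251022, -0.63346038])}
{'time': 0.1, 'joint_positions': array([-1.29859928,  0.33282111, -0.06470012,  1.46083867,  0.0216033 ,
        1.34987902, -0.08852681]), 'joint_vel': array([ 0.00090938, -0.001385  ,  0.00031836, -0.00100665, -0.00016876,
       -0.00121983,  0.00123057]), 'joint_torque': array([ 1.77073947e-03, -6.24548936e+01,  2.49890587e-02, -3.90711272e+01,
       -6.13514450e-02,  3.66916589e-02,  8.22075140e-05]), 'ee_pos': array([0.18149793, 0.59771947, 0.22183463]), 'eef_rot': array([ 1.46868871e-01,  9.89155773e-01, -6.22123824e-04, -6.31099634e-05]), 'ft_force': array([ 0.17187202, -0.14031301,  0.0170908 ]), 'torque': array([-0.04491133, -0.0403355 , -0.0159894 ]), 'grip_force': 0.0, 'width': 0.08693176796724009}
```

View pics/side0.png

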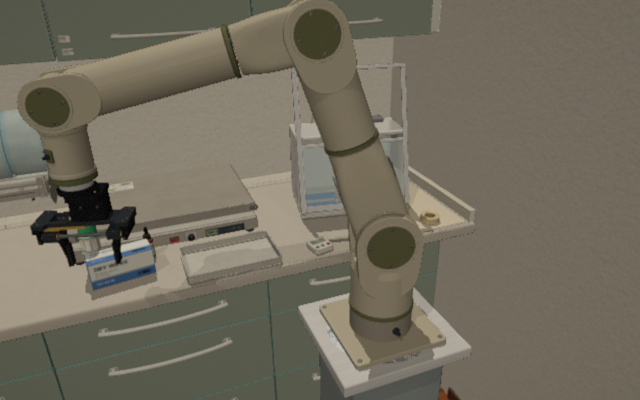

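View pics/top0.png

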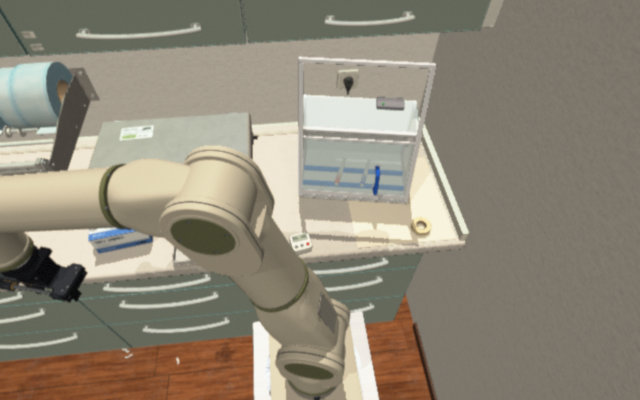

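The side view shows the tray at about (230,257), timer (320,245), tape (430,217), and the cabinet at (350,150), partly hidden by the arm. The top view shows the cabinet at (300-430, 60-205), the blue handle at (377,180), and the handpieces behind the sash at about (340,172) and (365,172).

Run:
```python
import cv2
a=cv2.imread("pics/top0.png")[90:215,290:450];cv2.imwrite("pics/t1.png",cv2.resize(a,None,fx=5,fy=4.8*1.0,interpolation=cv2.INTER_CUBIC)[:600,:800])
b=cv2.imread("pics/side0.png")[110:290,170:410];cv2.imwrite("pics/s1.png",cv2.resize(b,None,fx=3.3,fy=3.3,interpolation=cv2.INTER_CUBIC)[:600,:800])
```

```text
(no output)
```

View pics/t1.png

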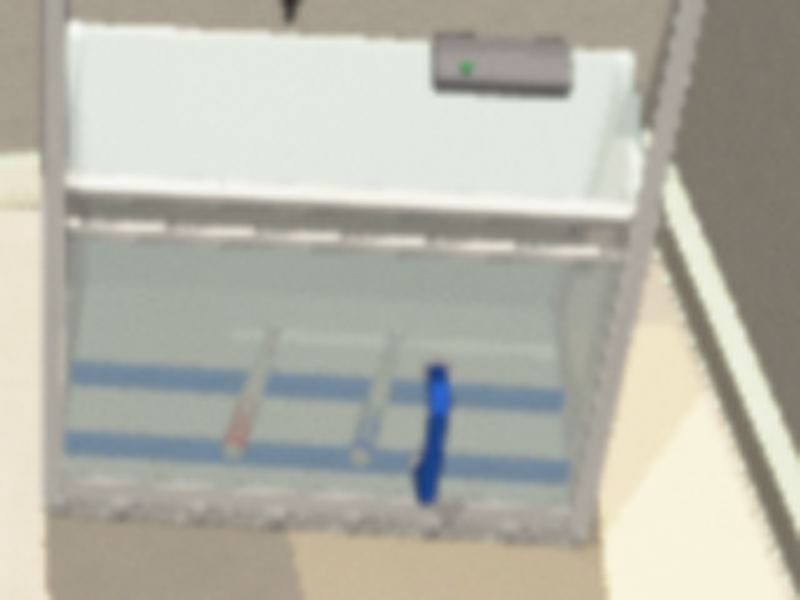

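View pics/s1.png

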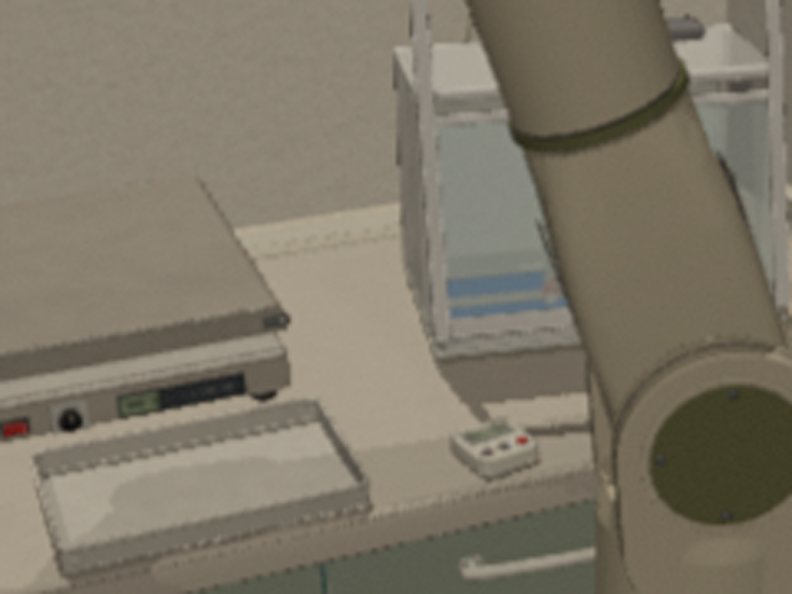

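The zoomed top view shows the red handpiece on the left: tail at about (336.6,184), head at about (345,159). The blue one is to its right (tail at 361.6,185), and the blue handle is at (376,181). The side view shows the tray rim corners and the timer at about (320,246).

```bash
cat > h.py <<'E'
import numpy as np, cv2
from bench import r
from scipy.spatial.transform import Rotation as R
def ray(n,u,v):
    i=r.camera_info(n); d=np.array([(u-i['cx'])/i['fx'],-(v-i['cy'])/i['fy'],-1])
    return np.array(i['origin']),R.from_quat(i['attitude']).apply(d)
def onz(n,u,v,z):
    o,d=ray(n,u,v); return o+d*(z-o[2])/d[2]
def pix(n,p):
    i=r.camera_info(n); q=R.from_quat(i['attitude']).inv().apply(np.array(p)-i['origin'])
    return np.array([i['cx']-i['fx']*q[0]/q[2], i['cy']+i['fy']*q[1]/q[2]])
E
python3 - <<'E'
from h import *
np.set_printoptions(precision=4,suppress=True)
T=cv2.imread("pics/top0.png").astype(int);B,G,Rr=T[...,0],T[...,1],T[...,2]
m=(B-Rr>90);m[:150]=0;m[200:]=0;m[:,:365]=0;m[:,395:]=0
ys,xs=np.nonzero(m);print("handle px",xs.mean(),ys.mean(),xs.min(),xs.max(),ys.min(),ys.max())
print("handle @mean z.13",onz("top",xs.mean(),ys.mean(),.13))
print("handle low end",onz("top",xs[ys>=ys.max()-1].mean(),ys.max(),.091))
# bars
d=B-Rr
for lo,hi in((165,174),(178,190)):
    pts=[]
    for u in list(range(307,330))+list(range(352,358))+list(range(384,398)):
        c=T[lo-3:hi+6,u]; w=np.clip((c[:,0]-c[:,2])-25,0,None).astype(float)
        if w.sum()>20: pts.append(onz("top",u,(w*np.arange(lo-3,hi+6)).sum()/w.sum(),.038)[:2])
    pts=np.array(pts);k,b=np.polyfit(pts[:,1],pts[:,0],1);print("bar: x=",k,"*y+",b,"res",np.std(pts[:,0]-k*pts[:,1]-b),"yrange",pts[:,1].min(),pts[:,1].max(),len(pts))
mr=(Rr-B>15)&(Rr-G>12);mr[:160]=0;mr[190:]=0;mr[:,:325]=0;mr[:,350:]=0
ys,xs=np.nonzero(mr);print("red",xs.mean(),ys.mean(),len(xs),onz("top",xs.mean(),ys.mean(),.05))
print("red tail",onz("top",336.6,184.5,.047),"head",onz("top",345,159,.047),"blue tail",onz("top",361.6,185.3,.047))
for u,v,z,n in((35,458,.024,'trayL'),(318,402,.024,'trayB'),(368,487,.024,'trayR'),(55,556,.024,'trayF'),(62,578,0,'trayF0'),(368,507,0,'trayR0'),(495,445,.019,'timer')):
    print(n,onz("side",u/3.3+170,v/3.3+110,z))
print("tape",onz("top",421,226,.019))
print("lip L/R",onz("top",300,197,.028),onz("top",408.5,203.5,.028))
E
```

```text
handle px 376.5076923076923 179.07692307692307 374 379 167 193
handle @mean z.13 [ 0.5353 -0.2638  0.13  ]
handle low end [ 0.5086 -0.2572  0.091 ]
bar: x= 0.18733302732660762 *y+ 0.7027841702551948 res 0.0005584207961475512 yrange -0.37171477362953187 -0.0496325456685712 43
bar: x= 0.1870159615850534 *y+ 0.6322082174367402 res 0.0005588992214520892 yrange -0.35533247503506865 -0.04305597637099322 43
red 337.4 179.4 20 [ 0.6138 -0.15    0.05  ]
red tail [ 0.5934 -0.1444  0.047 ] head [ 0.7112 -0.1926  0.047 ] blue tail [ 0.5808 -0.231   0.047 ]
trayL [0.5145 0.4002 0.024 ]
trayB [0.5135 0.1335 0.024 ]
trayR [0.3484 0.1357 0.024 ]
trayF [0.3479 0.4063 0.024 ]
trayF0 [0.3498 0.4033 0.    ]
trayR0 [0.3536 0.1352 0.    ]
timer [0.3794 0.0034 0.019 ]
tape [ 0.4101 -0.4028  0.019 ]
lip L/R [ 0.5661 -0.0128  0.028 ] [ 0.4995 -0.3816  0.028 ]
```

Call:
arm_command --moves '[0,0,-2,0,0,0,-4,0,0,0,-4,0,0,0,-4,0,0,0,-4,0,0,0,-4,0,0,0,-4,0,-1.3,-1.5,-2,0,-2.5,-3,0,0,-2.5,-3,0,0,-2.5,-3,0,0,-2.5,-3,0,0]' --fingers 60

```text
time: 1.1
ee_pos: [0.2509, 0.4343, 0.5021]
eef_rot: [0.147, 0.989, -0.0, -0.0]
ft_force: [-0.1, 0.4, 1.6]
width: 0.0522
grip_force: 0.0
```

Call:
arm_command --moves '[-2.6,-3,0,0,-2.6,-3,0,0,-2.6,-3,0,0,-2.6,-3,0,0,-2.6,-3,0,0,-2.6,-3,0,0,-2.6,-3,0,0,-2.6,-3,0,0,-2.6,-3,0,0,-2.6,-3,0,0,-2.6,-3,0,0,-1.3,-1.5,0,0]'

```text
time: 2.1
ee_pos: [0.437, 0.0141, 0.5026]
eef_rot: [0.149, 0.989, -0.0, 0.0]
ft_force: [-0.1, 0.8, 0.2]
width: 0.0524
grip_force: 0.0
```

Run:
```python
from h import *
import json
s=r.read_state();print(s['time'],s['joint_positions'].round(4).tolist(),s['ee_pos'],s['eef_rot'])
for z in(0,.07,.2,.3,.4): print(z,pix("side",[.1815,.5977,.2218+z]))
cv2.imwrite("pics/side1.png",r.camera("side")[:,:,::-1])
cv2.imwrite("pics/top1.png",r.camera("top")[:,:,::-1])
```

```text
2.1 [-0.7728, -0.125, 0.5558, 1.3594, 0.0695, 1.8872, 1.072] [0.43701493 0.01407081 0.50261747] [ 1.49429212e-01  9.88772380e-01 -1.05878763e-05  3.02312042e-04]
0 [ 95.39469192 262.44003901]
0.07 [ 88.37094075 234.02724292]
0.2 [ 74.18462962 176.6401351 ]
0.3 [ 62.12288264 127.84741034]
0.4 [48.90359437 74.37214717]
```

Call:
arm_command --moves '[0,0,-4,0,0,0,-4,0,0,0,-4,0,-3,1,0,0,-3,1,0,0,-3,1,0,0]'

```text
time: 2.7
ee_pos: [0.5317, 0.0229, 0.5839]
eef_rot: [0.145, 0.989, 0.002, 0.009]
ft_force: [-0.3, 2.2, 0.9]
width: 0.0526
grip_force: 0.0
```

Run:
```python
from h import *
s=r.read_state();print(s['time'],s['joint_positions'].round(4).tolist(),s['ee_pos'],s['eef_rot'])
```

```text
2.7 [-0.4974, 0.2223, 0.528, 0.8689, -0.1283, 2.058, 1.2363] [0.53166779 0.02294347 0.58389811] [0.14546837 0.98931979 0.00215025 0.00898259]
```

View pics/side1.png

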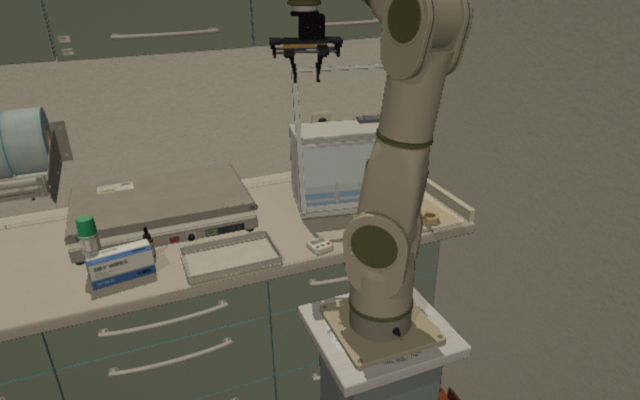

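Call:
arm_command --moves '[0,0,-4,0,0,0,-4,0,0,0,-4,0,0,0,-4,0,0,0,-4,0,0,0,-4,0]'

```text
time: 3.2
ee_pos: [0.4903, 0.0203, 0.6743]
eef_rot: [0.146, 0.984, 0.02, 0.1]
ft_force: [-0.7, 0.8, 0.4]
width: 0.0523
grip_force: 0.0
```

```bash
cat >> h.py <<'E'
def st():
    np.set_printoptions(precision=4,suppress=True)
    s=r.read_state();M=R.from_quat(s['eef_rot']).as_matrix()
    print(s['time'],s['joint_positions'].round(3).tolist(),s['ee_pos'],"q",s['eef_rot'],"F",s['ft_force']);print("tool axes (cols) in world\n",M); return s,M
E
python3 -c "
from h import *
st()"
```

```text
3.2 [-0.899, 0.09, 0.901, 0.822, -0.091, 2.058, 1.218] [0.4903 0.0203 0.6743] q [0.1459 0.9841 0.0202 0.0997] F [-0.6713  0.7857  0.3961]
tool axes (cols) in world
 [[-0.9376  0.2831  0.202 ]
 [ 0.2912  0.9566  0.0107]
 [-0.1902  0.0689 -0.9793]]
```

Call:
arm_command --moves '[0,0,4,0,0,0,4,0,0,0,4,0]'

```text
time: 3.45
ee_pos: [0.5149, 0.0222, 0.5551]
eef_rot: [0.145, 0.984, 0.02, 0.1]
ft_force: [1.3, -0.7, 0.6]
width: 0.0522
grip_force: 0.0
```

```bash
python3 -c "
from h import *
st()"
```

```text
3.45 [-1.032, -0.091, 0.808, 1.221, 0.101, 1.78, 1.09] [0.5149 0.0222 0.5551] q [0.1451 0.9841 0.0205 0.1003] F [ 1.3295 -0.7168  0.6247]
tool axes (cols) in world
 [[-0.9378  0.2815  0.2033]
 [ 0.2897  0.957   0.0112]
 [-0.1914  0.0694 -0.9791]]
```

Run:
```python
from h import *
np.set_printoptions(precision=4,suppress=True)
T=cv2.imread("pics/top0.png").astype(float);W=T[...,2]-T[...,0]
c=np.array([.983,-.184]);d=np.array([.184,.983])
for name,(a0,a1),(b0,b1) in(("red",(336.6,184),(345,159)),("blue",(361.6,185),(368,160))):
    P=[];rows=[]
    for v in range(162,185):
        uc=a0+(b0-a0)*(v-a1)/(b1-a1); us=np.arange(int(uc)-8,int(uc)+10)
        w=W[v,us]; w=np.clip(w-np.median(w)-6,0,None); w[abs(us-uc)>4]=0
        if w.sum()>8: P.append(onz("top",(w*us).sum()/w.sum(),v,.047)[:2]); rows.append(v)
    P=np.array(P);X=P@c-.565;Y=P@d
    k,b=np.polyfit(X,Y,1);i=abs(Y-k*X-b)<.003;k,b=np.polyfit(X[i],Y[i],1)
    print(name,rows,"slope deg in cab",np.degrees(np.arctan(k)),"Y at 98mm",k*.098+b,"std",np.std((Y-k*X-b)[i]),"tail x",X.max(),X.min(),i.sum())
```

```text
red [167, 168, 169, 170, 171, 172, 173, 174, 175, 176, 177, 178, 179, 180, 181, 182, 183, 184] slope deg in cab -10.807078419193708 Y at 98mm -0.039786482341170354 std 0.0008595871814011568 tail x 0.12875276280313563 0.04706805017281257 18
blue [168, 169, 170, 171, 172, 173, 184] slope deg in cab -12.342977729253604 Y at 98mm -0.12951884293889132 std 0.0005544817902780755 tail x 0.13122001757339974 0.05432181069326947 7
```

Call:
arm_command --moves '[-0.7,-3.3,-1.7,0,-0.7,-3.3,-1.7,0,-0.7,-3.3,-1.7,0,-0.7,-3.3,-1.7,0,-0.7,-3.3,-1.7,0,0,0,-4,0,0,0,-4,0,0,0,-4,0,0,0,-4,0,0,0,-4,0,0,0,-4,0]'

```text
time: 4.37
ee_pos: [0.4506, -0.1415, 0.7103]
eef_rot: [0.146, 0.979, 0.012, 0.142]
ft_force: [-0.2, -0.3, 0.2]
width: 0.0521
grip_force: 0.0
```

```bash
python3 -c "
from h import *
st()"
```

```text
4.3667 [-0.211, 0.032, 0.497, 0.773, -0.088, 2.058, 1.506] [ 0.4506 -0.1415  0.7103] q [0.1459 0.9789 0.0125 0.1424] F [-0.1717 -0.3309  0.1925]
tool axes (cols) in world
 [[-0.9168  0.2822  0.2825]
 [ 0.2893  0.9571 -0.0172]
 [-0.2752  0.066  -0.9591]]
```

Call:
arm_command --moves '[0,0,-4,0,0,0,-4,0,0,0,-4,0,0,0,-4,0,0,0,-4,0,0,0,-4,0,0,0,-4,0,0,0,-4,0]'

```text
time: 5.03
ee_pos: [0.3732, -0.1317, 0.7905]
eef_rot: [0.148, 0.961, 0.006, 0.233]
ft_force: [0.3, 0.6, -0.1]
width: 0.052
grip_force: 0.0
```

```bash
python3 -c "
from h import *
st()"
```

```text
5.0333 [0.611, -0.089, -0.244, 0.706, -0.145, 2.058, 1.531] [ 0.3732 -0.1317  0.7905] q [0.1476 0.9613 0.0063 0.2327] F [ 0.2554  0.6269 -0.079 ]
tool axes (cols) in world
 [[-0.8482  0.2808  0.4492]
 [ 0.2867  0.9564 -0.0566]
 [-0.4455  0.0808 -0.8916]]
```

Call:
arm_command --moves '[-1.9,0.3,-3.5,0,-1.9,0.3,-3.5,0,-1.9,0.3,-3.5,0,-1.9,0.3,-3.5,0,-2.1,0.3,-3.4,0,-2.1,0.3,-3.4,0,-2.1,0.3,-3.4,0,-2.1,0.3,-3.4,0]'

```text
time: 5.7
ee_pos: [0.3726, -0.1232, 0.8994]
eef_rot: [0.143, 0.925, -0.002, 0.352]
ft_force: [0.9, -0.3, 0.5]
width: 0.0528
grip_force: 0.0
```

```bash
python3 -c "
from h import *
st()"
```

```text
5.7 [0.663, -0.012, -0.365, 0.378, -0.106, 2.058, 1.475] [ 0.3726 -0.1232  0.8994] q [ 0.1432  0.9251 -0.0024  0.3517] F [ 0.8872 -0.3437  0.4941]
tool axes (cols) in world
 [[-0.7116  0.2667  0.65  ]
 [ 0.2633  0.959  -0.1052]
 [-0.6514  0.0962 -0.7526]]
```

Call:
arm_command --moves '[-2.1,-1.8,-2.4,0,-2.1,-1.8,-2.4,0,-2.1,-1.8,-2.4,0,-2.1,-1.8,-2.4,0,-2.1,-1.8,-2.4,0,-2.1,-1.8,-2.4,0]'

```text
time: 6.2
ee_pos: [0.3348, -0.2275, 0.9446]
eef_rot: [0.143, 0.898, -0.014, 0.416]
ft_force: [0.6, -0.3, 0.7]
width: 0.0522
grip_force: 0.0
```

```bash
python3 -c "
from h import *
st()"
```

```text
6.2 [1.01, 0.109, -0.154, 0.175, -0.542, 2.058, 1.656] [ 0.3348 -0.2275  0.9446] q [ 0.143   0.8977 -0.014   0.4165] F [ 0.6109 -0.3243  0.6827]
tool axes (cols) in world
 [[-0.6122  0.2685  0.7437]
 [ 0.2452  0.9587 -0.1442]
 [-0.7517  0.0941 -0.6527]]
```

```bash
cat > fit.py <<'E'
from h import *
from scipy.optimize import least_squares
D=[([.1815,.5977,.2218],[.14687,.98916,-.0006,0],1.4608),([.437,.01407,.50262],[.1494,.98877,0,.0003],1.3594),([.53167,.02294,.5839],[.14547,.98932,.00215,.00898],.8689),([.4903,.0203,.6743],[.1459,.9841,.0202,.0997],.822),([.5149,.0222,.5551],[.1451,.9841,.0205,.1003],1.221),([.4506,-.1415,.7103],[.1459,.9789,.0125,.1424],.773),([.3732,-.1317,.7905],[.1476,.9613,.0063,.2327],.706),([.3726,-.1232,.8994],[.1432,.9251,-.0024,.3517],.378),([.3348,-.2275,.9446],[.143,.8977,-.014,.4165],.175)]
P=np.array([d[0] for d in D]);Z=R.from_quat([d[1] for d in D]).as_matrix()[:,:,2];J=np.array([d[2] for d in D])
f=lambda p:np.linalg.norm(P-p[0]*Z-[0,0,p[1]],axis=1)-np.sqrt(p[2]**2+p[3]**2+2*p[2]*p[3]*np.cos(J+p[4]))
s=least_squares(f,[.34,.3,.45,.5,0]);print(s.x,abs(s.fun).max())
L3,h,L1,L2,o=s.x
print("min dist",np.sqrt(L1**2+L2**2+2*L1*L2*np.cos(2.42+o)))
z=np.array([.7437,-.1442,-.6527])
for n,t in dict(handle=[.5214,-.2605,.1176],pre=[.46,-.25,.18],handletop=[.578,-.271,.33],hp=[.65,-.165,.03],tray=[.44,.3,.01],tray2=[.46,.27,.01]).items():
    print(n,np.linalg.norm(np.array(t)-L3*z-[0,0,h]))
E
python3 fit.py
```

```text
[ 0.33352476  0.26550307  0.42141447  0.49826859 -0.0109575 ] 0.005488672131482852
min dist 0.3371010043806083
handle 0.35314449205796244
pre 0.32119429307629105
handletop 0.48804649267674627
hp 0.41899181367892435
tray 0.39930822919658726
tray2 0.38410898347489336
```

Call:
arm_command --moves '[0,0,0,-7,1,0,1.7,0,2,0,3.4,0,2,0,3.4,0,2,0,3.4,0,2,0,3.4,0,2,0,3.4,0,2,0,3.4,0,2,0,3.4,0,2,0,3.4,0,2,0,3.4,0,2,0,3.4,0]'

```text
time: 7.2
ee_pos: [0.4531, -0.2476, 0.5974]
eef_rot: [0.086, 0.906, -0.039, 0.414]
ft_force: [1.4, -0.3, 1.1]
width: 0.0523
grip_force: 0.0
```

```bash
cat >> h.py <<'E'
def go(t):
    s,M=st(); w=np.array(t)-s['ee_pos']; l=M.T@w*100; print("to",t,"tool cm",l,"len",np.linalg.norm(l)); return l
E
python3 -c "
from h import *
go([.563,-.268,.277])"
```

```text
7.2 [1.118, -0.433, -0.271, 1.655, -0.627, 1.205, 2.224] [ 0.4531 -0.2476  0.5974] q [ 0.0856  0.9055 -0.0388  0.4137] F [ 1.385  -0.2979  1.0899]
tool axes (cols) in world
 [[-0.643   0.187   0.7427]
 [ 0.1229  0.9824 -0.141 ]
 [-0.7559  0.0006 -0.6547]]
to [0.563, -0.268, 0.277] tool cm [16.9026  0.0348 29.4283] len 33.93700042001714
```

Call:
arm_command --moves '[1.9,0,3.3,0,1.9,0,3.3,0,1.9,0,3.3,0,1.9,0,3.3,0,1.9,0,3.3,0,1.9,0,3.3,0,1.9,0,3.3,0,1.9,0,3.3,0,1.0,0,1.7,0]'

```text
time: 7.95
ee_pos: [0.5569, -0.2663, 0.2879]
eef_rot: [0.086, 0.906, -0.037, 0.412]
ft_force: [-0.4, -0.2, 0.4]
width: 0.0517
grip_force: 0.0
```

```bash
python3 -c "
from h import *
go([.563,-.268,.277]);go([.5252,-.2612,.1321])
cv2.imwrite('pics/top2.png',r.camera('top')[:,:,::-1]);cv2.imwrite('pics/side2.png',r.camera('side')[:,:,::-1])
a=cv2.imread('pics/top2.png')[80:230,280:440];b=cv2.imread('pics/side2.png')[90:240,270:430]
cv2.imwrite('pics/c2.png',cv2.resize(np.hstack([a,b]),None,fx=2.5,fy=2.5,interpolation=cv2.INTER_CUBIC))
"
```

```text
7.95 [0.99, -0.194, -0.426, 2.127, -0.793, 0.491, 2.498] [ 0.5569 -0.2663  0.2879] q [ 0.0856  0.9065 -0.0372  0.4118] F [-0.4181 -0.157   0.3744]
tool axes (cols) in world
 [[-0.6461  0.1859  0.7403]
 [ 0.1246  0.9826 -0.1379]
 [-0.753   0.0031 -0.658 ]]
to [0.563, -0.268, 0.277] tool cm [ 0.4124 -0.0539  1.1912] len 1.2617664855257817
7.95 [0.99, -0.194, -0.426, 2.127, -0.793, 0.491, 2.498] [ 0.5569 -0.2663  0.2879] q [ 0.0856  0.9065 -0.0372  0.4118] F [-0.4181 -0.157   0.3744]
tool axes (cols) in world
 [[-0.6461  0.1859  0.7403]
 [ 0.1246  0.9826 -0.1379]
 [-0.753   0.0031 -0.658 ]]
to [0.5252, -0.2612, 0.1321] tool cm [13.8503 -0.1335  7.8341] len 15.912976998635978
```

View pics/c2.png

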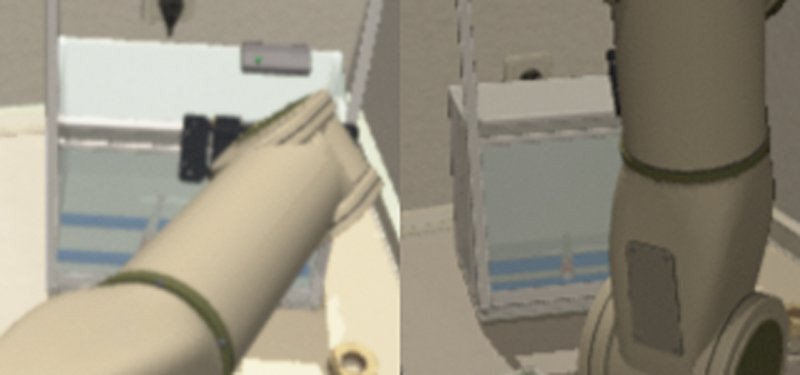

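The arm hides the handle in both views here: in the left (top) half the gripper is at about (200,145) above the sash, and the handpieces are only partly visible. Joint 7 is near its limit, so I'll take the equivalent half turn.

Call:
arm_command --moves '[0,0,0,7,0,0,0,7,0,0,0,7,0,0,0,7,0,0,0,7,0,0,0,7,0,0,0,7,0,0,0,7,0,0,0,7,0,0,0,7,0,0,0,7,0,0,0,7]'

```text
time: 9.05
ee_pos: [0.5576, -0.2683, 0.2958]
eef_rot: [0.671, 0.613, 0.249, 0.334]
ft_force: [-0.2, 0.0, 0.5]
width: 0.052
grip_force: 0.0
```

Call:
arm_command --moves '[0,0,0,7,0,0,0,7,0,0,0,7,0,0,0,7,0,0,0,7,0,0,0,7,0,0,0,7,0,0,0,7,0,0,0,7,0,0,0,7,0,0,0,7,0,0,0,7]'

```text
time: 10.05
ee_pos: [0.5577, -0.2682, 0.2955]
eef_rot: [0.909, 0.007, 0.408, 0.081]
ft_force: [0.8, 0.9, -0.0]
width: 0.052
grip_force: 0.0
```

```bash
python3 -c "
from h import *
go([.5252,-.2612,.1321])
"
```

```text
10.05 [1.459, -0.24, -0.817, 2.102, -0.976, 0.573, -0.295] [ 0.5577 -0.2682  0.2955] q [0.9091 0.007  0.4084 0.0814] F [ 0.8138  0.8663 -0.025 ]
tool axes (cols) in world
 [[ 0.6663 -0.0537  0.7438]
 [ 0.0793 -0.9866 -0.1423]
 [ 0.7415  0.1538 -0.6531]]
to [0.5252, -0.2612, 0.1321] tool cm [-14.2239  -3.0333   8.1532] len 16.673115274221917
```

Call:
arm_command --moves '[0,0,0,6,0,0,0,5.7,-2.4,0,1.3,0,-2.4,0,1.3,0,-2.4,0,1.3,0,-2.4,0,1.3,0,-2.4,0,1.3,0,0,0,0,0]'

```text
time: 10.72
ee_pos: [0.5366, -0.2641, 0.1992]
eef_rot: [0.904, -0.082, 0.418, 0.039]
ft_force: [-0.0, 0.0, 0.2]
width: 0.0524
grip_force: 0.0
```

```bash
python3 -c "
from h import *
go([.5252,-.2612,.1321])
"
```

```text
10.7167 [1.141, -0.12, -0.567, 2.277, -1.239, 0.36, -0.138] [ 0.5366 -0.2641  0.1992] q [ 0.9037 -0.082   0.4184  0.0394] F [-0.0083  0.0429  0.1818]
tool axes (cols) in world
 [[ 0.6364 -0.1812  0.7498]
 [-0.1152 -0.9834 -0.1399]
 [ 0.7627  0.0027 -0.6467]]
to [0.5252, -0.2612, 0.1321] tool cm [-5.8801 -0.098   3.4434] len 6.814885614347258
```

Call:
arm_command --moves '[-1.9,0,1.1,0,-1.9,0,1.1,0,-1.6,0,0.9,0,0,0,0,0]'

```text
time: 11.05
ee_pos: [0.5345, -0.2668, 0.1959]
eef_rot: [0.901, -0.081, 0.424, 0.043]
ft_force: [-0.1, 0.0, 0.9]
width: 0.0522
grip_force: 0.0
```

```bash
python3 -c "
from h import *
go([.5267,-.2615,.1377])
"
```

```text
11.05 [0.755, -0.122, -0.2, 2.308, -1.252, 0.312, -0.101] [ 0.5345 -0.2668  0.1959] q [ 0.901  -0.0805  0.424   0.0432] F [-0.0568  0.0072  0.9098]
tool axes (cols) in world
 [[ 0.6275 -0.1818  0.7571]
 [-0.1084 -0.9833 -0.1462]
 [ 0.771   0.0096 -0.6367]]
to [0.5267, -0.2615, 0.1377] tool cm [-5.0306 -0.4318  3.0359] len 5.891497166326806
```

Call:
arm_command --moves '[-1,0,0.6,0,-1,0,0.6,0,-1,0,0.6,0,-1,0,0.6,0,0,0,0,0]'

```text
time: 11.47
ee_pos: [0.5317, -0.2694, 0.1856]
eef_rot: [0.899, -0.08, 0.427, 0.047]
ft_force: [-0.1, 0.4, 0.2]
width: 0.0519
grip_force: 0.0
```

```bash
python3 -c "
from h import *
go([.5267,-.2615,.1377])
"
```

```text
11.4667 [0.241, -0.143, 0.299, 2.351, -1.261, 0.245, -0.047] [ 0.5317 -0.2694  0.1856] q [ 0.8994 -0.0799  0.4273  0.0466] F [-0.0814  0.4486  0.1591]
tool axes (cols) in world
 [[ 0.622  -0.1835  0.7612]
 [-0.1039 -0.9829 -0.1521]
 [ 0.7761  0.0155 -0.6304]]
to [0.5267, -0.2615, 0.1377] tool cm [-4.1124 -0.7547  2.5178] len 4.880657029848324
```

Call:
arm_command --moves '[-0.8,-0.2,0.7,0,-0.8,-0.2,0.7,0,-0.8,-0.2,0.6,0,-0.8,-0.2,0.6,0,0,0,0,0]'

```text
time: 11.88
ee_pos: [0.5326, -0.2686, 0.1728]
eef_rot: [0.897, -0.079, 0.431, 0.05]
ft_force: [0.1, 0.5, 0.3]
width: 0.0523
grip_force: 0.0
```

```bash
python3 -c "
from h import *
go([.533,-.2625,.145])
"
```

```text
11.8833 [-0.275, -0.207, 0.791, 2.389, -1.263, 0.146, 0.021] [ 0.5326 -0.2686  0.1728] q [ 0.8973 -0.0791  0.4314  0.0501] F [0.1005 0.516  0.3152]
tool axes (cols) in world
 [[ 0.6152 -0.1853  0.7663]
 [-0.0987 -0.9824 -0.1582]
 [ 0.7821  0.0217 -0.6227]]
to [0.533, -0.2625, 0.145] tool cm [-2.2101 -0.67    1.6665] len 2.8479831659953385
```

Call:
arm_command --moves '[-0.8,-0.2,0.6,0,-0.8,-0.2,0.6,0,-0.8,-0.2,0.6,0,-0.8,-0.2,0.6,0,-0.8,0,0.6,0,0,0,0,0]'

```text
time: 12.38
ee_pos: [0.5267, -0.2697, 0.1439]
eef_rot: [0.901, -0.078, 0.424, 0.045]
ft_force: [0.5, 0.3, 0.5]
width: 0.052
grip_force: 0.0
```

```bash
python3 -c "
from h import *
go([.533,-.2625,.145])
"
```

```text
12.3833 [-0.637, -0.289, 1.162, 2.414, -1.267, 0.068, 0.12] [ 0.5267 -0.2697  0.1439] q [ 0.9012 -0.0781  0.4238  0.0454] F [0.5152 0.308  0.4788]
tool axes (cols) in world
 [[ 0.6286 -0.1792  0.7568]
 [-0.1023 -0.9837 -0.148 ]
 [ 0.771   0.0156 -0.6367]]
to [0.533, -0.2625, 0.145] tool cm [ 0.4072 -0.8218  0.298 ] len 0.9643251372608824
```

Call:
arm_command --moves '[0,-0.4,0.3,0,0,-0.4,0.2,0,0,0,0,0]'

```text
time: 12.63
ee_pos: [0.5301, -0.2614, 0.1425]
eef_rot: [0.903, -0.077, 0.421, 0.044]
ft_force: [-0.2, -1.1, 0.8]
width: 0.0527
grip_force: 0.0
```

```bash
python3 -c "
from h import *
go([.533,-.2625,.145])
i=r.camera('top');cv2.imwrite('pics/top3.png',i[:,:,::-1]);j=r.camera('side');cv2.imwrite('pics/side3.png',j[:,:,::-1])
i=i.astype(int);m=(i[...,2]-i[...,0]>90);m[:,:365]=0;m[:,395:]=0;print(m[150:200].sum(), np.argwhere(m)[:3])
"
```

```text
12.6333 [-0.632, -0.273, 1.136, 2.415, -1.267, 0.067, 0.096] [ 0.5301 -0.2614  0.1425] q [ 0.9029 -0.0766  0.4208  0.0438] F [-0.1962 -1.0903  0.7761]
tool axes (cols) in world
 [[ 0.6342 -0.1751  0.7531]
 [-0.1013 -0.9844 -0.1436]
 [ 0.7665  0.0147 -0.642 ]]
to [0.533, -0.2625, 0.145] tool cm [0.3933 0.0624 0.0743] len 0.4050840582542417
7 [[168 377]
 [169 376]
 [169 377]]
```

Call:
arm_command --moves '[0,0,0,0,0,0,0,0,0,0,0,0,0,0,0,0,0,0,0,0,0,0,0,0]' --fingers 0 --squeeze 40

```text
time: 13.23
ee_pos: [0.5296, -0.2615, 0.1414]
eef_rot: [0.903, -0.077, 0.42, 0.044]
ft_force: [-1.0, -0.3, -0.9]
width: 0.02
grip_force: 0.0
```

Call:
arm_command --moves '[0,0,0,0,0,0,0,0,0,0,0,0]'

```text
time: 13.48
ee_pos: [0.5293, -0.2627, 0.1415]
eef_rot: [0.903, -0.078, 0.42, 0.044]
ft_force: [3.4, -4.8, -4.9]
width: 0.0127
grip_force: 40.0
```

Call:
arm_command --moves '[0.5,0,-0.2,0,0.9,0,-0.4,0,1.4,0,-0.6,0,1.4,0,-0.6,0,1.4,0,-0.6,0,1.4,0,-0.6,0]'

```text
time: 13.98
ee_pos: [0.5464, -0.2659, 0.2057]
eef_rot: [0.904, -0.079, 0.418, 0.044]
ft_force: [-21.3, -1.9, -1.6]
width: 0.0128
grip_force: 40.1
```

```bash
python3 -c "
from h import *
go([.5293+.2546*.222,-.2627-.0477*.222,.1415+.966*.222])
"
```

```text
13.9833 [0.018, -0.179, 0.475, 2.302, -0.802, 0.235, -0.509] [ 0.5464 -0.2659  0.2057] q [ 0.9039 -0.0789  0.4181  0.0442] F [-21.3004  -1.8551  -1.6382]
tool axes (cols) in world
 [[ 0.638  -0.1795  0.7488]
 [-0.1057 -0.9837 -0.1458]
 [ 0.7628  0.0139 -0.6465]]
to [0.5858212, -0.2732894, 0.355952] tool cm [14.0515  0.225  -6.657 ] len 15.550268806063011
```

Call:
arm_command --moves '[1.6,0,-1.0,0,1.7,0,-0.9,0,1.7,0,-0.8,0,1.7,0,-0.8,0,1.7,0,-0.8,0]'

```text
time: 14.4
ee_pos: [0.5715, -0.2706, 0.3037]
eef_rot: [0.902, -0.079, 0.423, 0.047]
ft_force: [35.0, -21.1, -14.5]
width: 0.0132
grip_force: 40.0
```

```bash
python3 -c "
from h import *
go([.5293+.2546*.222,-.2627-.0477*.222,.1415+.966*.222])
"
```

```text
14.4 [0.257, -0.216, 0.212, 2.13, -0.459, 0.406, -0.914] [ 0.5715 -0.2706  0.3037] q [ 0.9015 -0.0787  0.4229  0.0466] F [ 35.0261 -21.1497 -14.5113]
tool axes (cols) in world
 [[ 0.6299 -0.1813  0.7552]
 [-0.1025 -0.9833 -0.1506]
 [ 0.7699  0.0175 -0.6379]]
to [0.5858212, -0.2732894, 0.355952] tool cm [ 4.9513  0.0975 -2.2153] len 5.42513943764273
```

Call:
arm_command --moves '[0.8,0.1,0,0,1,0.1,-0.4,0,1.2,0,-0.5,0]'

```text
time: 14.65
ee_pos: [0.5792, -0.272, 0.327]
eef_rot: [0.904, -0.078, 0.418, 0.043]
ft_force: [-35.6, 3.3, 5.9]
width: 0.0131
grip_force: 40.1
```

Call:
arm_command --moves '[0,0,0,0]'

```text
time: 14.73
ee_pos: [0.5802, -0.2723, 0.3307]
eef_rot: [0.903, -0.078, 0.42, 0.044]
ft_force: [-37.6, 6.8, 12.8]
width: 0.0129
grip_force: 40.1
```

```bash
python3 -c "
from h import *
go([.5293+.2546*.222,-.2627-.0477*.222,.1415+.966*.222])
"
```

```text
14.7333 [0.28, -0.211, 0.188, 2.066, -0.412, 0.47, -0.974] [ 0.5802 -0.2723  0.3307] q [ 0.9031 -0.078   0.4201  0.0438] F [-37.5559   6.7843  12.7697]
tool axes (cols) in world
 [[ 0.6349 -0.1777  0.7519]
 [-0.104  -0.984  -0.1447]
 [ 0.7656  0.0136 -0.6432]]
to [0.5858212, -0.2732894, 0.355952] tool cm [ 2.2991  0.0328 -1.188 ] len 2.5881001324339237
```

Call:
arm_command --moves '[0.6,0,-0.5,0,0.7,0,-0.33,0,0.7,0,-0.33,0,0,0,0,0]'

```text
time: 15.07
ee_pos: [0.5861, -0.2734, 0.3542]
eef_rot: [0.902, -0.078, 0.422, 0.045]
ft_force: [-2.1, -5.6, 2.2]
width: 0.0126
grip_force: 40.0
```

```bash
python3 -c "
from h import *
go([.5293+.2546*.222,-.2627-.0477*.222,.1415+.966*.222])
"
```

```text
15.0667 [0.295, -0.214, 0.167, 2.021, -0.377, 0.508, -1.018] [ 0.5861 -0.2734  0.3542] q [ 0.9022 -0.078   0.4218  0.0451] F [-2.0695 -5.5958  2.2021]
tool axes (cols) in world
 [[ 0.6319 -0.1788  0.7541]
 [-0.1026 -0.9838 -0.1472]
 [ 0.7682  0.0156 -0.64  ]]
to [0.5858212, -0.2732894, 0.355952] tool cm [ 0.1149  0.0011 -0.132 ] len 0.17505198006843226
```

Call:
arm_command --moves '[0.4,0,-0.2,0,0.3,0,-0.1,0,0,0,0,0]'

```text
time: 15.32
ee_pos: [0.586, -0.2733, 0.3544]
eef_rot: [0.904, -0.078, 0.417, 0.044]
ft_force: [3.8, -11.9, -17.0]
width: 0.013
grip_force: 40.1
```

Call:
arm_command --moves '[-0.6,0,0.25,0,0,0,0,0,0,0,0,0,0,0,0,0,0,0,0,0]' --fingers 60

```text
time: 15.73
ee_pos: [0.5871, -0.2705, 0.3551]
eef_rot: [0.902, -0.076, 0.422, 0.044]
ft_force: [0.6, 0.0, 0.3]
width: 0.0383
grip_force: 0.0
```

Call:
arm_command --moves '[0,0,-1,0,0,0,-3,0,0,0,-4,0,0,0,-4,0,-1,-4,0,0,-1,-4,0,0,-1,-4,0,0,-1,-4,0,0]'

```text
time: 16.4
ee_pos: [0.5253, -0.1243, 0.4014]
eef_rot: [0.906, -0.081, 0.414, 0.043]
ft_force: [0.6, -0.9, 0.1]
width: 0.0521
grip_force: 0.0
```

```bash
python3 -c "
from h import *
st()
for n in('top','side'):
    i=r.camera(n);cv2.imwrite('pics/%s4.png'%n,i[:,:,::-1])
a=cv2.imread('pics/top4.png')[0:240,260:500];b=cv2.imread('pics/side4.png')[60:300,210:450]
cv2.imwrite('pics/c4.png',cv2.resize(np.hstack([a,b]),None,fx=1.66,fy=1.66,interpolation=cv2.INTER_CUBIC))
"
```

```text
16.4 [0.381, -0.5, -0.18, 2.11, -0.126, 0.668, -1.503] [ 0.5253 -0.1243  0.4014] q [ 0.9058 -0.0806  0.4136  0.0435] F [ 0.5504 -0.8669  0.0908]
tool axes (cols) in world
 [[ 0.6449 -0.182   0.7423]
 [-0.1101 -0.9832 -0.1454]
 [ 0.7563  0.0121 -0.6541]]
```

View pics/c4.png

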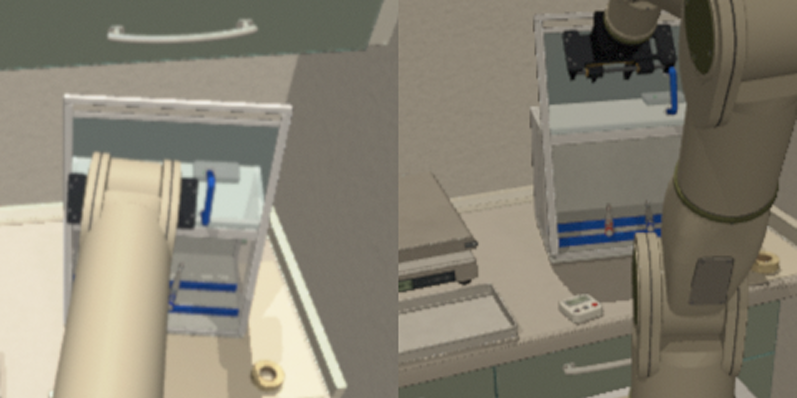

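The view shows the sash up with its handle at about (673,90) in the right half. The red handpiece is clearly visible in the side view at about (337,191) full-image pixels, with the blue one to its right.

Run:
```python
from h import *
np.set_printoptions(precision=4,suppress=True)
S=cv2.imread("pics/side4.png")[174:210,322:356]
cv2.imwrite("pics/s4.png",cv2.resize(S,None,fx=16,fy=16,interpolation=cv2.INTER_CUBIC))
T=cv2.imread("pics/side4.png").astype(int);W=T[...,2]-T[...,0]
red=(T[...,2]-T[...,1]>30);red[:174]=0;red[212:]=0;red[:,:322]=0;red[:,:][:,352:]=0
ys,xs=np.nonzero(red);print("red",xs.mean(),ys.mean(),len(xs),onz("side",xs.mean(),ys.mean(),.050))
c=np.array([.983,-.184]);d=np.array([.184,.983])
for u,v in[(337,183),(337,191),(337.3,200)]:
    p=onz("side",u,v,.047)[:2];print(u,v,p,p@c-.565,p@d)
for X,Y in((.045,-.03),(.098,-.0398),(.177,-.055)):
    p=(X+.565)*c+Y*d;print("expect",X,pix("side",[p[0],p[1],.047]))
```

```text
red 336.61538461538464 196.3846153846154 13 [ 0.6167 -0.1539  0.05  ]
337 183 [ 0.7299 -0.2042] 0.19006136920368266 -0.06644036361665866
337 191 [ 0.6639 -0.1757] 0.11999420437887898 -0.050590076366459735
337.3 200 [ 0.5946 -0.1469] 0.04647842162812388 -0.03502786398160307
expect 0.045 [335.9763 200.3077]
expect 0.098 [335.4049 193.7717]
expect 0.177 [334.7642 184.6452]
```

View pics/s4.png

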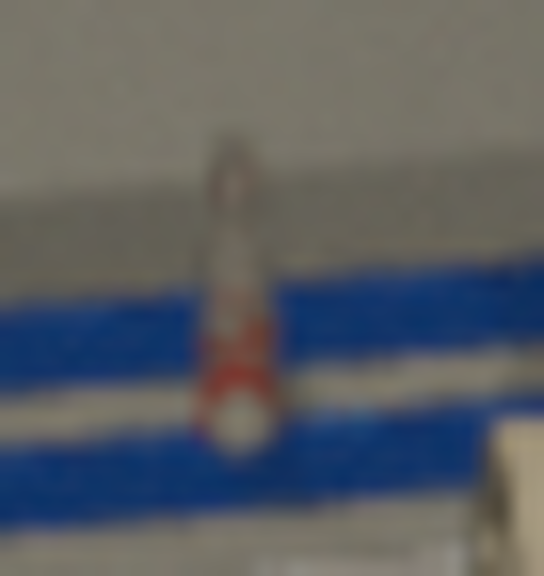

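The zoomed view shows the red handpiece's tail at about (336.6,199.8), its middle at (336.3,193.5) and its head at (336.0,184.4). That agrees with the top-view measurement to about 2 mm, with a world yaw of about -21.5°.

Call:
arm_command --moves '[0,0,0,4.5,0,0,0,4.5,-1,0.2,1.2,0,-2,0.4,2.5,0,-2,0.4,2.5,0,-2,0.4,2.5,0,-2,0.4,2.5,0,-2,0.4,2.5,0,-2,0.4,2.5,0,-2,0.4,2.5,0,0,0,0,0]'

```text
time: 17.42
ee_pos: [0.5611, -0.1362, 0.1632]
eef_rot: [0.902, -0.147, 0.405, 0.007]
ft_force: [-1.0, 0.7, -0.8]
width: 0.0526
grip_force: 0.0
```

```bash
python3 -c "
from h import *
go([.569,-.14,.15]);go([.6563,-.1662,.0426])
"
```

```text
17.4167 [0.405, -0.149, -0.247, 2.383, -0.147, 0.069, -1.608] [ 0.5611 -0.1362  0.1632] q [ 0.9023 -0.1471  0.4053  0.0073] F [-0.9712  0.6923 -0.7624]
tool axes (cols) in world
 [[ 0.6282 -0.2713  0.7292]
 [-0.2596 -0.9566 -0.1323]
 [ 0.7334 -0.1061 -0.6714]]
to [0.569, -0.14, 0.15] tool cm [-0.3714  0.288   1.5082] len 1.5797577202156228
17.4167 [0.405, -0.149, -0.247, 2.383, -0.147, 0.069, -1.608] [ 0.5611 -0.1362  0.1632] q [ 0.9023 -0.1471  0.4053  0.0073] F [-0.9712  0.6923 -0.7624]
tool axes (cols) in world
 [[ 0.6282 -0.2713  0.7292]
 [-0.2596 -0.9566 -0.1323]
 [ 0.7334 -0.1061 -0.6714]]
to [0.6563, -0.1662, 0.0426] tool cm [-2.0841  1.5653 15.4316] len 15.650171293844377
```

Call:
arm_command --moves '[-0.4,0.3,1.5,0,-0.4,0.3,2,0,-0.4,0.3,2,0,-0.4,0.3,2,0,-0.4,0.3,2,0,0,0,0,0]'

```text
time: 17.92
ee_pos: [0.5814, -0.1543, 0.1497]
eef_rot: [0.907, -0.145, 0.396, 0.012]
ft_force: [1.2, 0.1, 0.2]
width: 0.0521
grip_force: 0.0
```

```bash
python3 -c "
from h import *
s,M=st();z=M[:,2];go(np.array([.6518,-.1653,.0465])+.006*z)
"
```

```text
17.9167 [0.963, -0.045, -0.755, 2.304, -0.568, 0.066, -1.14] [ 0.5814 -0.1543  0.1497] q [ 0.9068 -0.1446  0.3958  0.0122] F [1.1611 0.1073 0.184 ]
tool axes (cols) in world
 [[ 0.6448 -0.2719  0.7143]
 [-0.2525 -0.9579 -0.1366]
 [ 0.7214 -0.0923 -0.6863]]
17.9167 [0.963, -0.045, -0.755, 2.304, -0.568, 0.066, -1.14] [ 0.5814 -0.1543  0.1497] q [ 0.9068 -0.1446  0.3958  0.0122] F [1.1611 0.1073 0.184 ]
tool axes (cols) in world
 [[ 0.6448 -0.2719  0.7143]
 [-0.2525 -0.9579 -0.1366]
 [ 0.7214 -0.0923 -0.6863]]
to [ 0.6561 -0.1661  0.0424] tool cm [-2.6308  0.0902 12.8612] len 13.12782437911732
```

Call:
arm_command --moves '[-1.4,0.2,1.2,0,-1.4,0.2,1.2,0,-1.4,0.2,1.2,0,-1.4,0.2,1.2,0,0,0,0,0]'

```text
time: 18.33
ee_pos: [0.5691, -0.1567, 0.1325]
eef_rot: [0.91, -0.145, 0.389, 0.013]
ft_force: [-0.1, 0.5, -0.0]
width: 0.0522
grip_force: 0.0
```

```bash
python3 -c "
from h import *
s,M=st();z=M[:,2]
c=np.array([.983,-.184]);d=np.array([.184,.983]);p=s['ee_pos'];print('cab',p[:2]@c-.565,p[:2]@d,'tilt',np.degrees(np.arccos(-z[2])),'az',np.degrees(np.arctan2(z[1],z[0])))
"
```

```text
18.3333 [1.476, -0.027, -1.232, 2.317, -1.027, 0.066, -0.651] [ 0.5691 -0.1567  0.1325] q [ 0.9096 -0.1451  0.389   0.0125] F [-0.1277  0.5258 -0.0287]
tool axes (cols) in world
 [[ 0.6552 -0.2738  0.7041]
 [-0.2543 -0.9576 -0.1357]
 [ 0.7114 -0.0902 -0.697 ]]
cab 0.02322451481340726 -0.04934724675394788 tilt 45.81469608562756 az -10.907553789444583
```

Call:
arm_command --moves '[-1.8,0.2,2.2,0,-1.8,0.2,2.2,0,-1.8,0.2,2.2,0,-1.8,0.2,2.2,0,-1.8,0.2,2.2,0,-1.8,0.2,2.2,0,0,0,0,0]'

```text
time: 18.92
ee_pos: [0.5487, -0.1559, 0.1002]
eef_rot: [0.918, -0.14, 0.37, -0.001]
ft_force: [0.6, -0.6, -0.0]
width: 0.0525
grip_force: 0.0
```

```bash
cat >> h.py <<'E'
C=np.array([.983,-.184]);D=np.array([.184,.983])
def cab():
    s,M=st();z=M[:,2];p=s['ee_pos'];print('cab',p[:2]@C-.565,p[:2]@D,'tilt',np.degrees(np.arccos(-z[2])),'az',np.degrees(np.arctan2(z[1],z[0])));return s,M
E
python3 -c "
from h import *
cab()"
```

```text
18.9167 [1.188, 0.019, -0.933, 2.356, -1.262, 0.066, -0.376] [ 0.5487 -0.1559  0.1002] q [ 0.9184 -0.1403  0.3699 -0.0012] F [ 0.5509 -0.6053 -0.0373]
tool axes (cols) in world
 [[ 0.687  -0.2569  0.6797]
 [-0.2586 -0.9606 -0.1017]
 [ 0.6791 -0.1059 -0.7264]]
cab 0.0030255645204969595 -0.05226292450583248 tilt 43.417107778957565 az -8.505904904319912
```

```bash
python3 -c "
from h import *
go([.6316,-.1589,.095])"
```

```text
18.9167 [1.188, 0.019, -0.933, 2.356, -1.262, 0.066, -0.376] [ 0.5487 -0.1559  0.1002] q [ 0.9184 -0.1403  0.3699 -0.0012] F [ 0.5509 -0.6053 -0.0373]
tool axes (cols) in world
 [[ 0.687  -0.2569  0.6797]
 [-0.2586 -0.9606 -0.1017]
 [ 0.6791 -0.1059 -0.7264]]
to [0.6316, -0.1589, 0.095] tool cm [ 5.4218 -1.7837  6.0461] len 8.314550052514543
```

Call:
arm_command --moves '[0.9,-0.3,1,0,0.9,-0.3,1,0,0.9,-0.3,1,0,0.9,-0.3,1,0,0.9,-0.3,1,0,0.9,-0.3,1,0,0,0,0,0]'

```text
time: 19.5
ee_pos: [0.5749, -0.1575, 0.1012]
eef_rot: [0.919, -0.139, 0.369, -0.006]
ft_force: [0.5, -0.1, -0.1]
width: 0.0522
grip_force: 0.0
```

```bash
python3 -c "
from h import *
cab();go([.6316,-.1589,.095])"
```

```text
19.5 [0.417, 0.035, -0.187, 2.329, -1.199, 0.065, -0.466] [ 0.5749 -0.1575  0.1012] q [ 0.9188 -0.1394  0.3693 -0.0063] F [ 0.522  -0.15   -0.0513]
tool axes (cols) in world
 [[ 0.6884 -0.2516  0.6803]
 [-0.2608 -0.961  -0.0915]
 [ 0.6768 -0.1145 -0.7272]]
cab 0.029085214303095075 -0.04907554031032586 tilt 43.350427113836616 az -7.6580886008159
19.5 [0.417, 0.035, -0.187, 2.329, -1.199, 0.065, -0.466] [ 0.5749 -0.1575  0.1012] q [ 0.9188 -0.1394  0.3693 -0.0063] F [ 0.522  -0.15   -0.0513]
tool axes (cols) in world
 [[ 0.6884 -0.2516  0.6803]
 [-0.2608 -0.961  -0.0915]
 [ 0.6768 -0.1145 -0.7272]]
to [0.6316, -0.1589, 0.095] tool cm [ 3.5241 -1.2251  4.3195] len 5.707683133988787
```

Call:
arm_command --moves '[1,-0.3,1.2,0,1,-0.3,1.2,0,1,-0.3,1.2,0,1,-0.3,1.2,0,1,-0.3,1.2,0,1,-0.3,1.2,0,0,0,0,0]'

```text
time: 20.08
ee_pos: [0.6648, -0.1642, 0.0917]
eef_rot: [0.919, -0.141, 0.369, -0.007]
ft_force: [-0.8, 0.2, 0.5]
width: 0.0524
grip_force: 0.0
```

```bash
python3 -c "
from h import *
cab();go([.6316,-.1589,.095])"
```

```text
20.0833 [0.087, 0.22, 0.121, 2.144, -1.23, 0.072, -0.479] [ 0.6648 -0.1642  0.0917] q [ 0.9188 -0.1408  0.3687 -0.0068] F [-0.7834  0.2405  0.4968]
tool axes (cols) in world
 [[ 0.6885 -0.2537  0.6794]
 [-0.2638 -0.9602 -0.0913]
 [ 0.6756 -0.1163 -0.728 ]]
cab 0.11875559532497648 -0.03912057801381409 tilt 43.27760385440189 az -7.655567494434075
20.0833 [0.087, 0.22, 0.121, 2.144, -1.23, 0.072, -0.479] [ 0.6648 -0.1642  0.0917] q [ 0.9188 -0.1408  0.3687 -0.0068] F [-0.7834  0.2405  0.4968]
tool axes (cols) in world
 [[ 0.6885 -0.2537  0.6794]
 [-0.2638 -0.9602 -0.0913]
 [ 0.6756 -0.1163 -0.728 ]]
to [0.6316, -0.1589, 0.095] tool cm [-2.2054  0.2918 -2.5482] len 3.382651238887662
```

Call:
arm_command --moves '[-1,0.2,0.6,0,-1,0.2,0.6,0,-1,0.2,0.6,0,-1,0.2,0.6,0,0,0,0,0]'

```text
time: 20.5
ee_pos: [0.6507, -0.1685, 0.0624]
eef_rot: [0.926, -0.142, 0.35, -0.009]
ft_force: [-0.1, 0.8, 0.2]
width: 0.0524
grip_force: 0.0
```

```bash
python3 -c "
from h import *
s,M=cab();go(np.array([.6461,-.1629,.0465])+.006*M[:,2])"
```

```text
20.5 [0.21, 0.257, 0.008, 2.151, -1.266, 0.066, -0.415] [ 0.6507 -0.1685  0.0624] q [ 0.9259 -0.1416  0.3502 -0.0094] F [-0.0967  0.8382  0.2213]
tool axes (cols) in world
 [[ 0.7146 -0.2557  0.6512]
 [-0.2689 -0.9597 -0.0818]
 [ 0.6458 -0.1167 -0.7545]]
cab 0.1056778734426922 -0.045901523337872216 tilt 41.01562087205177 az -7.1562527134378895
20.5 [0.21, 0.257, 0.008, 2.151, -1.266, 0.066, -0.415] [ 0.6507 -0.1685  0.0624] q [ 0.9259 -0.1416  0.3502 -0.0094] F [-0.0967  0.8382  0.2213]
tool axes (cols) in world
 [[ 0.7146 -0.2557  0.6512]
 [-0.2689 -0.9597 -0.0818]
 [ 0.6458 -0.1167 -0.7545]]
to [ 0.65   -0.1634  0.042 ] tool cm [-1.5101 -0.2333  1.4536] len 2.109032112748323
```

Call:
arm_command --moves '[-0.5,-0.1,0.5,0,-0.5,-0.1,0.5,0,-0.5,-0.1,0.5,0,-0.3,-0.1,0.3,0,0,0,0,0]'

```text
time: 20.92
ee_pos: [0.6539, -0.1621, 0.0482]
eef_rot: [0.929, -0.14, 0.341, -0.011]
ft_force: [0.2, 0.3, -0.3]
width: 0.0522
grip_force: 0.0
```

```bash
python3 -c "
from h import *
s,M=cab();go(np.array([.6461,-.1629,.0465])+.006*M[:,2])
i=r.camera('side');cv2.imwrite('pics/side5.png',i[:,:,::-1]);j=r.camera('top');cv2.imwrite('pics/top5.png',j[:,:,::-1])
"
```

```text
20.9167 [0.184, 0.288, 0.023, 2.14, -1.267, 0.066, -0.423] [ 0.6539 -0.1621  0.0482] q [ 0.9295 -0.1403  0.341  -0.0114] F [ 0.1989  0.3285 -0.3477]
tool axes (cols) in world
 [[ 0.7281 -0.253   0.6371]
 [-0.2686 -0.9604 -0.0744]
 [ 0.6307 -0.1169 -0.7672]]
cab 0.10757832561623881 -0.03900300934925967 tilt 39.899836093872 az -6.663678201689959
20.9167 [0.184, 0.288, 0.023, 2.14, -1.267, 0.066, -0.423] [ 0.6539 -0.1621  0.0482] q [ 0.9295 -0.1403  0.341  -0.0114] F [ 0.1989  0.3285 -0.3477]
tool axes (cols) in world
 [[ 0.7281 -0.253   0.6371]
 [-0.2686 -0.9604 -0.0744]
 [ 0.6307 -0.1169 -0.7672]]
to [ 0.6499 -0.1633  0.0419] tool cm [-0.6479  0.2956  0.2377] len 0.75078269596363
```

Call:
arm_command --moves '[-0.5,0.1,0.3,0,-0.5,0.1,0.3,0,0,0,0,0]'

```text
time: 21.27
ee_pos: [0.6503, -0.1638, 0.0415]
eef_rot: [0.931, -0.141, 0.336, -0.012]
ft_force: [0.3, 0.2, -0.7]
width: 0.0521
grip_force: 0.0
```

```bash
python3 -c "
from h import *
s,M=cab();go(np.array([.6461,-.1629,.0465])+.006*M[:,2])
"
```

```text
21.2667 [0.206, 0.296, 0.005, 2.141, -1.267, 0.066, -0.416] [ 0.6503 -0.1638  0.0415] q [ 0.931  -0.1408  0.3365 -0.012 ] F [ 0.2734  0.2068 -0.6721]
tool axes (cols) in world
 [[ 0.7339 -0.2541  0.6299]
 [-0.2702 -0.9601 -0.0724]
 [ 0.6232 -0.1171 -0.7733]]
cab 0.10440337380202835 -0.041331092527978126 tilt 39.35185208793106 az -6.552593268553121
21.2667 [0.206, 0.296, 0.005, 2.141, -1.267, 0.066, -0.416] [ 0.6503 -0.1638  0.0415] q [ 0.931  -0.1408  0.3365 -0.012 ] F [ 0.2734  0.2068 -0.6721]
tool axes (cols) in world
 [[ 0.7339 -0.2541  0.6299]
 [-0.2702 -0.9601 -0.0724]
 [ 0.6232 -0.1171 -0.7733]]
to [ 0.6499 -0.1633  0.0419] tool cm [-0.0219 -0.0353 -0.0593] len 0.07236086486274887
```

Call:
arm_command --moves '[0,0,0,0,0,0,0,0,0,0,0,0,0,0,0,0,0,0,0,0,0,0,0,0,0,0,0,0,0,0,0,0,0,0,0,0]' --fingers 0 --squeeze 30

```text
time: 22.02
ee_pos: [0.6509, -0.1636, 0.0422]
eef_rot: [0.931, -0.141, 0.337, -0.012]
ft_force: [-0.7, 0.1, 0.1]
width: 0.0153
grip_force: 30.0
```

Call:
arm_command --moves '[0.3,-0.1,-0.4,0,0.3,-0.1,-0.4,0,0.3,0,-0.4,0,-0.4,0,-0.8,0,-0.7,0,-1.6,0,-0.8,0,-1.8,0,-0.8,0,-1.8,0,-0.8,0,-1.8,0,-0.4,0,-0.8,0]'

```text
time: 22.77
ee_pos: [0.5703, -0.1468, 0.0974]
eef_rot: [0.931, -0.14, 0.337, -0.012]
ft_force: [0.5, -0.7, -0.3]
width: 0.0154
grip_force: 30.0
```

```bash
python3 -c "
from h import *
s,M=cab();print(s['width'],s['grip_force'],s['torque'])
X,Y=-.06,-.041;w=(X+.565)*C+Y*D;go([w[0],w[1],.24])
i=r.camera('side');cv2.imwrite('pics/side6.png',i[:,:,::-1])
"
```

```text
22.7667 [-0.343, -0.001, 0.564, 2.331, -0.493, 0.144, -1.185] [ 0.5703 -0.1468  0.0974] q [ 0.931  -0.1405  0.3368 -0.0124] F [ 0.5331 -0.6753 -0.2646]
tool axes (cols) in world
 [[ 0.7337 -0.2532  0.6306]
 [-0.2699 -0.9602 -0.0716]
 [ 0.6236 -0.1177 -0.7728]]
cab 0.022571239619987526 -0.03933202307090224 tilt 39.39280016064003 az -6.47588838888152
0.015390660688723337 29.97480150545016 [0.0771 0.9628 0.0368]
22.7667 [-0.343, -0.001, 0.564, 2.331, -0.493, 0.144, -1.185] [ 0.5703 -0.1468  0.0974] q [ 0.931  -0.1405  0.3368 -0.0124] F [ 0.5331 -0.6753 -0.2646]
tool axes (cols) in world
 [[ 0.7337 -0.2532  0.6306]
 [-0.2699 -0.9602 -0.0716]
 [ 0.6236 -0.1177 -0.7728]]
to [np.float64(0.4888709999999999), np.float64(-0.13322299999999998), 0.24] tool cm [  2.5554  -0.9162 -16.2484] len 16.47358453814121
```

Call:
arm_command --moves '[0.2,-0.1,-1.4,0,0.4,-0.2,-2.7,0,0.4,-0.2,-2.7,0,0.4,-0.1,-2.7,0,0.4,-0.1,-2.7,0,0.4,-0.1,-2.7,0,0.2,-0.1,-1.4,0,0,0,0,0]'

```text
time: 23.48
ee_pos: [0.4965, -0.133, 0.2305]
eef_rot: [0.93, -0.139, 0.339, -0.016]
ft_force: [1.4, -0.3, -0.5]
width: 0.0155
grip_force: 30.0
```

```bash
python3 -c "
from h import *
s,M=cab();print(s['width'],s['grip_force'])
go([.42,.0,.34]);go([.44,.27,.3])
for n in('side','top'):
    i=r.camera(n);cv2.imwrite('pics/%s7.png'%n,i[:,:,::-1])
"
```

```text
23.4833 [-0.123, -0.434, 0.279, 2.327, 0.137, 0.545, -1.786] [ 0.4965 -0.133   0.2305] q [ 0.9305 -0.139   0.3386 -0.0157] F [ 1.3739 -0.2713 -0.5146]
tool axes (cols) in world
 [[ 0.7321 -0.248   0.6345]
 [-0.2693 -0.9609 -0.0649]
 [ 0.6257 -0.1234 -0.7702]]
cab -0.05247874915851691 -0.03936974971386146 tilt 39.626625023149096 az -5.836783304548808
0.015500464084407015 29.974309466779232
23.4833 [-0.123, -0.434, 0.279, 2.327, 0.137, 0.545, -1.786] [ 0.4965 -0.133   0.2305] q [ 0.9305 -0.139   0.3386 -0.0157] F [ 1.3739 -0.2713 -0.5146]
tool axes (cols) in world
 [[ 0.7321 -0.248   0.6345]
 [-0.2693 -0.9609 -0.0649]
 [ 0.6257 -0.1234 -0.7702]]
to [0.42, 0.0, 0.34] tool cm [ -2.3296 -12.2321 -14.1488] len 18.84776733558154
23.4833 [-0.123, -0.434, 0.279, 2.327, 0.137, 0.545, -1.786] [ 0.4965 -0.133   0.2305] q [ 0.9305 -0.139   0.3386 -0.0157] F [ 1.3739 -0.2713 -0.5146]
tool axes (cols) in world
 [[ 0.7321 -0.248   0.6345]
 [-0.2693 -0.9609 -0.0649]
 [ 0.6257 -0.1234 -0.7702]]
to [0.44, 0.27, 0.3] tool cm [-10.6386 -38.1783 -11.5501] len 41.281595584584295
```

Call:
arm_command --moves '[-0.2,-1,-1.2,0,-0.4,-2,-2.4,0,-0.5,-2.6,-3,0,-0.5,-2.6,-3,0,-0.5,-2.6,-3,0,-0.3,-1.7,-1.8,0]'

```text
time: 24.08
ee_pos: [0.4818, -0.0536, 0.2894]
eef_rot: [0.935, -0.144, 0.324, -0.014]
ft_force: [1.1, 0.3, -1.5]
width: 0.0159
grip_force: 30.0
```

```bash
python3 -c "
from h import *
s,M=cab();print(s['width'],s['grip_force'])
go([.42,.31,.25])
for u,v in((153,270),(93,285),(93,262),(258,228)): print(onz('side',u,v,0.))
"
```

```text
24.0833 [0.207, -0.496, -0.185, 2.24, -0.044, 0.73, -1.84] [ 0.4818 -0.0536  0.2894] q [ 0.9347 -0.1442  0.3245 -0.0144] F [ 1.1165  0.2821 -1.5204]
tool axes (cols) in world
 [[ 0.7479 -0.2602  0.6107]
 [-0.2788 -0.958  -0.0667]
 [ 0.6025 -0.1204 -0.789 ]]
cab -0.08155369897986303 0.03600648226580841 tilt 37.90691896826219 az -6.235278518552266
0.015862960597010818 29.974083403358236
24.0833 [0.207, -0.496, -0.185, 2.24, -0.044, 0.73, -1.84] [ 0.4818 -0.0536  0.2894] q [ 0.9347 -0.1442  0.3245 -0.0144] F [ 1.1165  0.2821 -1.5204]
tool axes (cols) in world
 [[ 0.7479 -0.2602  0.6107]
 [-0.2788 -0.958  -0.0667]
 [ 0.6025 -0.1204 -0.789 ]]
to [0.42, 0.31, 0.25] tool cm [-17.1284 -32.7477  -3.0937] len 37.08591203473662
[0.4668 0.4879 0.    ]
[0.4542 0.6485 0.    ]
[0.5818 0.6497 0.    ]
[0.5917 0.1412 0.    ]
```

Call:
arm_command --moves '[-0.6,-1.8,0,0,-1.1,-3.4,-0.1,0,-1.1,-3.4,-0.1,0,-1.1,-3.4,-0.1,0,-1.1,-3.4,-0.1,0,-1.1,-3.4,-0.1,0,-1.1,-3.4,-0.1,0,-1.1,-3.4,-0.1,0,-1.1,-3.4,-0.1,0,-1.1,-3.4,-0.1,0,0,0,0,0]'

```text
time: 25.0
ee_pos: [0.4797, 0.2856, 0.2737]
eef_rot: [0.936, -0.136, 0.326, -0.017]
ft_force: [-0.6, 0.6, 0.5]
width: 0.0156
grip_force: 30.0
```

```bash
python3 -c "
from h import *
s,M=cab();print(s['width'],s['grip_force'])
go([.42,.31,.12])
"
```

```text
25.0 [0.653, -0.45, -1.287, 1.981, 0.041, 0.802, -2.595] [0.4797 0.2856 0.2737] q [ 0.9355 -0.136   0.3255 -0.0173] F [-0.632   0.5561  0.5479]
tool axes (cols) in world
 [[ 0.7511 -0.2431  0.6138]
 [-0.2657 -0.9624 -0.0561]
 [ 0.6044 -0.121  -0.7874]]
cab -0.1459655607598237 0.36903513833532814 tilt 38.0526623156412 az -5.218702134038472
0.015594695612157938 29.97489791130647
25.0 [0.653, -0.45, -1.287, 1.981, 0.041, 0.802, -2.595] [0.4797 0.2856 0.2737] q [ 0.9355 -0.136   0.3255 -0.0173] F [-0.632   0.5561  0.5479]
tool axes (cols) in world
 [[ 0.7511 -0.2431  0.6138]
 [-0.2657 -0.9624 -0.0561]
 [ 0.6044 -0.121  -0.7874]]
to [0.42, 0.31, 0.12] tool cm [-14.4254   0.9656   8.3002] len 16.670883547220598
```

Call:
arm_command --moves '[-1.4,0.1,0.8,0,-1.4,0.1,0.8,0,-1.4,0.1,0.8,0,-1.4,0.1,0.8,0,0,0,0,0]'

```text
time: 25.42
ee_pos: [0.4633, 0.2815, 0.2163]
eef_rot: [0.937, -0.137, 0.32, -0.018]
ft_force: [0.5, -1.5, -0.9]
width: 0.0158
grip_force: 30.0
```

```bash
python3 -c "
from h import *
s,M=cab();print(s['width'],s['grip_force'])
go([.42,.31,.12])
"
```

```text
25.4167 [0.697, -0.497, -1.36, 2.081, -0.022, 0.702, -2.602] [0.4633 0.2815 0.2163] q [ 0.9373 -0.1369  0.32   -0.0176] F [ 0.4711 -1.5341 -0.8967]
tool axes (cols) in world
 [[ 0.7578 -0.2454  0.6046]
 [-0.2679 -0.9619 -0.0546]
 [ 0.595  -0.1206 -0.7946]]
cab -0.1614160998187243 0.3619861345780452 tilt 37.37898485247426 az -5.15662138454518
0.01581520393477305 29.974325539078563
25.4167 [0.697, -0.497, -1.36, 2.081, -0.022, 0.702, -2.602] [0.4633 0.2815 0.2163] q [ 0.9373 -0.1369  0.32   -0.0176] F [ 0.4711 -1.5341 -0.8967]
tool axes (cols) in world
 [[ 0.7578 -0.2454  0.6046]
 [-0.2679 -0.9619 -0.0546]
 [ 0.595  -0.1206 -0.7946]]
to [0.42, 0.31, 0.12] tool cm [-9.7677 -0.5157  4.8775] len 10.929895064349418
```

```bash
cat > fk.py <<'E'
from h import *
from scipy.optimize import least_squares
from itertools import product
Dt=[([-1.2986,.3328,-.0647,1.4608,.0216,1.3499,-.0885],[.1815,.5977,.2218],[.14687,.98916,-.0006,0]),
([-.7728,-.125,.5558,1.3594,.0695,1.8872,1.072],[.437,.0141,.5026],[.1494,.98877,0,.0003]),
([-.4974,.2223,.528,.8689,-.1283,2.058,1.2363],[.5317,.0229,.5839],[.14547,.98932,.00215,.00898]),
([1.01,.109,-.154,.175,-.542,2.058,1.656],[.3348,-.2275,.9446],[.143,.8977,-.014,.4165]),
([1.141,-.12,-.567,2.277,-1.239,.36,-.138],[.5366,-.2641,.1992],[.9037,-.082,.4184,.0394]),
([.206,.296,.005,2.141,-1.267,.066,-.416],[.6503,-.1638,.0415],[.931,-.1408,.3365,-.012]),
([-.343,-.001,.564,2.331,-.493,.144,-1.185],[.5703,-.1468,.0974],[.931,-.1405,.3368,-.0124]),
([-.123,-.434,.279,2.327,.137,.545,-1.786],[.4965,-.133,.2305],[.9305,-.139,.3386,-.0157]),
([.653,-.45,-1.287,1.981,.041,.802,-2.595],[.4797,.2856,.2737],[.9355,-.136,.3255,-.0173])]
def fk(q,p,s):
    h,L1,a1,L2,a2,L3,c,a0=p
    Rt=np.eye(3);t=np.array([0,0,h])
    def rz(a):return R.from_euler('z',a).as_matrix()
    def ry(a):return R.from_euler('y',a).as_matrix()
    Rt=rz(s[0]*q[0]);t=t+Rt@[a0,0,0];Rt=Rt@ry(q[1]);t=t+Rt@[0,0,L1];Rt=Rt@rz(s[1]*q[2]);t=t+Rt@[a1,0,0];Rt=Rt@ry(q[3]);t=t+Rt@[-a1+0,0,L2];Rt=Rt@rz(s[2]*q[4]);t=t+Rt@[a2,0,0];Rt=Rt@ry(q[5]);t=t+Rt@[0,0,L3];Rt=Rt@rz(s[3]*q[6]+c)
    return t,Rt
def fit():
    best=None
    for s in product((1,-1),repeat=4):
      for c0 in(0,1.57,3.14,-1.57):
        def f(p):
            o=[]
            for q,x,w in Dt:
                t,M=fk(q,p,s);o+=list(t-x)+list(.3*(R.from_matrix(M)*R.from_quat(w).inv()).as_rotvec())
            return np.array(o)
        k=least_squares(f,[.265,.42,0,.5,0,.33,c0,0],max_nfev=30)
        if best is None or k.cost<best[0]: best=(k.cost,s,k.x,abs(k.fun).max())
    return best
if __name__=="__main__":
    print(fit())
E
python3 fk.py
```

```text
(np.float64(0.006956613798981859), (-1, -1, -1, -1), array([ 0.25128418,  0.44757296, -0.01366136,  0.49370459, -0.02955785,
        0.35182927,  1.57066527,  0.00898701]), np.float64(0.04976451646396811))
```

```bash
cat > fk2.py <<'E'
from fk import Dt,R,np,least_squares
ax='zyzyzyz';sg=[-1,1,-1,1,-1,1,-1]
def fk(q,p):
    z=p[:7];T=p[7:].reshape(-1,3);t=np.zeros(3);M=np.eye(3)
    for i in range(7):
        t=t+M@T[i]; M=M@R.from_euler(ax[i],sg[i]*q[i]+z[i]).as_matrix()
    return t+M@[0,0,p[-1]],M
# T: 7 offsets; last joint's own z offset is p[-1]
def res(p,D=Dt):
    o=[]
    for q,x,w in D:
        t,M=fk(q,p);o+=list(t-x)+list(.3*(R.from_matrix(M)*R.from_quat(w).inv()).as_rotvec())
    return np.array(o)
p0=np.zeros(7+21);p0[6]=np.pi/2;T=np.zeros((7,3));T[0,2]=.26;T[2,2]=.43;T[4,2]=.49;T[6,2]=.34;p0[7:]=T.ravel()
reg=np.r_[np.ones(7)*.05,np.ones(21)*.01]
k=least_squares(lambda p:np.r_[res(p),.02*(p-p0)],p0)
P=k.x
if __name__=="__main__":
    np.set_printoptions(precision=3,suppress=True)
    print(abs(res(P)).max(),"rot only",abs(res(P).reshape(-1,6)[:,3:]).max()/.3);print(P[:7],"\n",P[7:].reshape(-1,3));print(res(P).reshape(-1,6))
E
python3 fk2.py
```

```text
0.0004283045751130202 rot only 0.0014276819170434007
[-0.    -0.001 -0.     0.001  0.    -0.     1.57 ] 
 [[ 0.     0.     0.259]
 [-0.001 -0.011 -0.001]
 [ 0.001 -0.011  0.439]
 [-0.    -0.012  0.009]
 [-0.    -0.012  0.49 ]
 [ 0.    -0.     0.   ]
 [-0.    -0.     0.176]]
[[ 0. -0. -0.  0.  0.  0.]
 [-0.  0. -0.  0.  0.  0.]
 [-0.  0. -0.  0. -0.  0.]
 [ 0. -0.  0.  0.  0. -0.]
 [-0. -0. -0. -0. -0. -0.]
 [ 0.  0.  0. -0. -0.  0.]
 [ 0. -0. -0.  0.  0. -0.]
 [ 0.  0.  0.  0.  0.  0.]
 [-0.  0.  0. -0.  0.  0.]]
```

```bash
cat > ik.py <<'E'
from fk2 import *
lo=np.array([-2.6,-.5,-1.47,.16,-1.27,.06,-2.6]);hi=np.array([2.6,2.12,1.34,2.42,4.41,2.06,2.6])
def ik(t,M,n=40,seed=0,m=.03):
    g=np.random.default_rng(seed);out=[]
    for _ in range(n):
        q0=g.uniform(lo+m,hi-m)
        f=lambda q:(lambda a:np.r_[a[0]-t,.3*R.from_matrix(a[1]@M.T).as_rotvec()])(fk(q,P))
        k=least_squares(f,q0,bounds=(lo+m,hi-m),max_nfev=60)
        if abs(k.fun).max()<1e-3: out.append(k.x)
    return out
if __name__=="__main__":
    np.set_printoptions(precision=2,suppress=True)
    M0=R.from_quat([.9373,-.1369,.32,-.0176]).as_matrix()
    for psi in(0,15,30,45):
        M=R.from_euler('z',psi,degrees=True).as_matrix()@M0
        for y in(.24,.31):
          for z in(.012,.12):
            s=ik(np.array([.423,y,z]),M,25)
            print("psi",psi,"y",y,"z",z,len(s));
            for q in s[:5]: print("   ",q)
E
time python3 ik.py
```

```text
psi 0 y 0.24 z 0.012 7
    [-0.33  0.21 -0.71  2.39  1.3   0.73  2.34]
    [ 0.31  0.6  -1.4   2.37  1.55  1.12  2.32]
    [-0.33  0.21 -0.71  2.39  1.3   0.73  2.34]
    [-0.33  0.21 -0.7   2.39  1.3   0.73  2.34]
    [-0.33  0.21 -0.71  2.39  1.3   0.73  2.34]
psi 0 y 0.24 z 0.12 0
psi 0 y 0.31 z 0.012 4
    [-1.02  0.25 -0.1   2.29  1.14  0.71  2.37]
    [ 0.14  0.9  -1.44  2.24  1.66  1.43  2.31]
    [-1.88  0.33  0.83  2.32  0.86  0.49  2.56]
    [ 0.07  0.68 -1.3   2.24  1.54  1.23  2.29]
psi 0 y 0.31 z 0.12 0
psi 15 y 0.24 z 0.012 0
psi 15 y 0.24 z 0.12 10
    [ 0.53 -0.47 -1.23  2.39 -0.24  0.36 -2.18]
    [ 0.53 -0.47 -1.23  2.39 -0.24  0.36 -2.18]
    [ 0.53 -0.47 -1.23  2.39 -0.24  0.36 -2.18]
    [ 0.53 -0.47 -1.23  2.39 -0.24  0.36 -2.18]
    [ 0.53 -0.47 -1.23  2.39 -0.24  0.36 -2.18]
psi 15 y 0.31 z 0.012 3
    [ 0.25  0.6  -1.36  2.34  1.64  1.    2.48]
    [-0.96  0.17 -0.08  2.39  1.35  0.51  2.45]
    [-0.91  0.17 -0.13  2.39  1.35  0.52  2.45]
psi 15 y 0.31 z 0.12 0
psi 30 y 0.24 z 0.012 0
psi 30 y 0.24 z 0.12 0
psi 30 y 0.31 z 0.012 0
psi 30 y 0.31 z 0.12 10
    [ 0.09 -0.17 -0.92  2.35  0.39  0.32 -2.54]
    [ 0.05 -0.17 -0.88  2.35  0.42  0.32 -2.56]
    [ 0.62 -0.4  -1.32  2.34 -0.56  0.31 -1.66]
    [ 0.06 -0.17 -0.89  2.35  0.41  0.32 -2.56]
    [ 0.09 -0.17 -0.92  2.35  0.39  0.32 -2.54]
psi 45 y 0.24 z 0.012 0
psi 45 y 0.24 z 0.12 0
psi 45 y 0.31 z 0.012 0
psi 45 y 0.31 z 0.12 9
    [ 0.39 -0.22 -1.02  2.36 -0.72  0.3  -1.13]
    [ 0.11 -0.18 -0.78  2.37 -0.47  0.27 -1.36]
    [ 0.5  -0.26 -1.11  2.36 -0.84  0.33 -1.02]
    [ 0.37 -0.22 -1.    2.36 -0.7   0.3  -1.15]
    [ 0.57 -0.28 -1.16  2.36 -0.92  0.35 -0.95]
real	0m22.199s
user	0m22.707s
sys	0m0.020s
```

```bash
cat > scan.py <<'E'
from ik import *
np.set_printoptions(precision=2,suppress=True)
M0=R.from_quat([.9373,-.1369,.32,-.0176]).as_matrix()
def near(t,M,q0,m=.02):
    f=lambda q:(lambda a:np.r_[a[0]-t,.3*R.from_matrix(a[1]@M.T).as_rotvec(),.002*(q-q0)])(fk(q,P))
    k=least_squares(f,np.clip(q0,lo+m+.001,hi-m-.001),bounds=(lo+m,hi-m),max_nfev=100)
    a=fk(k.x,P);return k.x,np.linalg.norm(a[0]-t),np.degrees(R.from_matrix(a[1]@M.T).magnitude())
if __name__=="__main__":
    q0=np.array([-1.02,.25,-.1,2.29,1.14,.71,2.3])
    for x,y in((.42,.31),(.42,.35),(.46,.31),(.5,.3),(.4,.4)):
        for z in(.012,.05,.08,.12,.2):
            q,e,a=near(np.array([x,y,z]),M0,q0);print(x,y,z,"err mm %.1f deg %.1f"%(e*1e3,a),q)
    print("turn dependence at .42,.31")
    for z in(.05,.12,.2):
        for ph in(0,-23,-45,30,60,90,120,180):
            q,e,a=near(np.array([.42,.31,z]),M0@R.from_euler('z',ph,degrees=True).as_matrix(),q0);print(z,ph,"err mm %.1f deg %.1f"%(e*1e3,a),q)
E
python3 scan.py
```

```text
0.42 0.31 0.012 err mm 0.0 deg 0.0 [-1.02  0.24 -0.11  2.29  1.13  0.71  2.36]
0.42 0.31 0.05 err mm 0.0 deg 0.0 [-1.01  0.16 -0.12  2.28  1.03  0.75  2.5 ]
0.42 0.31 0.08 err mm 0.1 deg 0.1 [-0.74  0.11 -0.39  2.25  0.98  0.81  2.58]
0.42 0.31 0.12 err mm 1.7 deg 0.4 [ 0.25  0.28 -1.45  2.19  1.13  1.05  2.58]
0.42 0.31 0.2 err mm 9.0 deg 3.3 [-2.45 -0.48  1.1   2.22  1.17  1.35  2.58]
0.42 0.35 0.012 err mm 0.0 deg 0.0 [-1.05  0.3  -0.13  2.21  1.1   0.75  2.37]
0.42 0.35 0.05 err mm 0.0 deg 0.0 [-1.03  0.22 -0.14  2.19  1.01  0.79  2.49]
0.42 0.35 0.08 err mm 0.0 deg 0.0 [-1.03  0.16 -0.15  2.18  0.94  0.83  2.58]
0.42 0.35 0.12 err mm 0.2 deg 0.0 [-0.05  0.27 -1.18  2.11  1.08  1.05  2.58]
0.42 0.35 0.2 err mm 15.8 deg 4.3 [ 0.12  0.31 -1.45  2.03  1.1   1.25  2.58]
0.46 0.31 0.012 err mm 0.0 deg 0.0 [-0.97  0.28 -0.07  2.24  1.16  0.66  2.42]
0.46 0.31 0.05 err mm 0.0 deg 0.0 [-0.96  0.2  -0.08  2.22  1.05  0.71  2.56]
0.46 0.31 0.08 err mm 0.2 deg 0.1 [-0.18  0.24 -0.9   2.17  1.13  0.87  2.58]
0.46 0.31 0.12 err mm 2.9 deg 0.9 [ 0.27  0.44 -1.45  2.14  1.27  1.13  2.58]
0.46 0
[... 1874 characters left out ...]
rr mm 0.0 deg 0.0 [-1.03  0.01 -0.1   2.23  0.86  0.85  0.62]
0.12 180 err mm 0.0 deg 0.0 [-1.03  0.01 -0.1   2.23  0.86  0.85 -0.42]
0.2 0 err mm 9.0 deg 3.3 [-2.45 -0.48  1.1   2.22  1.17  1.35  2.58]
0.2 -23 err mm 42.0 deg 15.5 [-2.58 -0.48  1.15  2.37  1.35  1.38  2.58]
0.2 -45 err mm 76.3 deg 25.5 [-0.45  0.13 -0.89  2.4   1.48  1.04  2.58]
0.2 30 err mm 0.0 deg 0.0 [-1.03 -0.1  -0.09  2.15  0.74  0.98  2.38]
0.2 60 err mm 0.0 deg 0.0 [-1.01 -0.1  -0.11  2.15  0.74  0.98  1.86]
0.2 90 err mm 0.0 deg 0.0 [-0.99 -0.1  -0.13  2.15  0.74  0.98  1.34]
0.2 120 err mm 0.0 deg 0.0 [-0.97 -0.1  -0.15  2.15  0.74  0.98  0.82]
0.2 180 err mm 0.0 deg 0.0 [-0.93 -0.1  -0.19  2.15  0.73  0.97 -0.23]
```

Call:
arm_command --moves '[0,0,0,-7,0,0,0,-7,0,0,0,-7,0,0,0,-7,0,0,0,-7,0,0,0,-7,0,0,0,-7,0,0,0,-7,0,0,0,-7,0,0,0,-7,0,0,0,-7,0,0,0,-7]'

```text
time: 26.42
ee_pos: [0.4648, 0.2825, 0.219]
eef_rot: [0.786, 0.527, 0.25, 0.202]
ft_force: [0.1, 0.2, -1.3]
width: 0.0154
grip_force: 30.0
```

```bash
python3 -c "
from h import *
s,M=cab();print(s['width'],s['grip_force'])
"
```

```text
26.4167 [0.409, -0.216, -1.245, 2.078, 0.458, 0.787, -1.53] [0.4648 0.2825 0.219 ] q [0.7865 0.5272 0.2504 0.2019] F [ 0.1197  0.1848 -1.2716]
tool axes (cols) in world
 [[ 0.3186  0.7282  0.6068]
 [ 0.9304 -0.3626 -0.0535]
 [ 0.181   0.5816 -0.7931]]
cab -0.16003816210668492 0.363253989406162 tilt 37.52786724848151 az -5.039151166669801
0.01539322428038563 29.97283305041492
```

Call:
arm_command --moves '[0,0,0,-7,0,0,0,-7,0,0,0,-7,0,0,0,-7,0,0,0,-7,0,0,0,-7,0,0,0,-7,0,0,0,-7,0,0,0,-7,0,0,0,-7,0,0,0,-7,0,0,0,-7]'

```text
time: 27.42
ee_pos: [0.4648, 0.2825, 0.2187]
eef_rot: [0.232, 0.918, 0.051, 0.318]
ft_force: [0.1, 0.9, -1.3]
width: 0.0156
grip_force: 30.0
```

Call:
arm_command --moves '[0,0,0,-7,0,0,0,-7,0,0,0,-7,0,0,0,-7,0,0,0,-7,0,0,0,-7,0,0,0,-7,0,0,0,-7,0,0,0,-7,0,0,0,-7,0,0,0,-7,0,0,0,-7]'

```text
time: 28.42
ee_pos: [0.4648, 0.2825, 0.2185]
eef_rot: [-0.442, 0.837, -0.175, 0.27]
ft_force: [0.2, -0.9, -0.9]
width: 0.0155
grip_force: 30.0
```

```bash
python3 -c "
from h import *
s,M=cab();print(s['width'],s['grip_force'])
go([.423,.36,.16])
M0=R.from_quat([.9373,-.1369,.32,-.0176]);print(np.degrees((M0.inv()*R.from_quat(s['eef_rot'])).as_rotvec()))
"
```

```text
28.4167 [-0.015, -0.121, -0.902, 2.087, 0.614, 0.858, 1.267] [0.4648 0.2825 0.2185] q [-0.4422  0.8373 -0.1749  0.2697] F [ 0.1554 -0.8857 -0.8799]
tool axes (cols) in world
 [[-0.4634 -0.6462  0.6064]
 [-0.8349  0.5477 -0.0543]
 [-0.297  -0.5315 -0.7933]]
cab -0.16005437751697793 0.36318468984143526 tilt 37.504691390329754 az -5.117644901736146
0.015522097357860238 29.972999717574567
28.4167 [-0.015, -0.121, -0.902, 2.087, 0.614, 0.858, 1.267] [0.4648 0.2825 0.2185] q [-0.4422  0.8373 -0.1749  0.2697] F [ 0.1554 -0.8857 -0.8799]
tool axes (cols) in world
 [[-0.4634 -0.6462  0.6064]
 [-0.8349  0.5477 -0.0543]
 [-0.297  -0.5315 -0.7933]]
to [0.423, 0.36, 0.16] tool cm [-2.7983 10.0588  1.6845] len 10.575793336368621
[  0.1399   0.03   107.7082]
```

Run:
```python
from scan import *
Mg=R.from_quat([.931,-.1408,.3365,-.012]).as_matrix()
a=np.radians(-14.8);ht=Mg.T@np.array([np.cos(a),np.sin(a),0]);print("ht",ht)
q0=np.array([-1.02,.25,-.1,2.29,1.14,.71,2.3])
for ph in(20,10,5,0,-5,-10,-15):
    M=M0@R.from_euler('z',ph,degrees=True).as_matrix();h=M@ht
    z=M[:,2];tips=[ (-s*M[:,1]*.008+e*M[:,0]*.0095+.006*z)[2] for s in(1,-1) for e in(1,-1)]
    out=[near(np.array([.423,.36,zz]),M,q0) for zz in(.05,.012)]
    print(ph,"pitch %.1f az %.1f"%(np.degrees(np.arcsin(h[2])),np.degrees(np.arctan2(h[1],h[0]))),"tips low mm %.1f"%(min(tips)*1e3),[ (o[0][6].round(2),round(o[1]*1e3,1)) for o in out])
```

```text
ht [ 0.78 -0.    0.63]
20 pitch -5.5 az -29.2 tips low mm -12.2 [(np.float64(2.15), np.float64(0.0)), (np.float64(2.03), np.float64(0.0))]
10 pitch -3.4 az -21.7 tips low mm -11.9 [(np.float64(2.32), np.float64(0.0)), (np.float64(2.21), np.float64(0.0))]
5 pitch -2.6 az -17.9 tips low mm -11.7 [(np.float64(2.41), np.float64(0.0)), (np.float64(2.29), np.float64(0.0))]
0 pitch -2.0 az -14.0 tips low mm -11.4 [(np.float64(2.49), np.float64(0.0)), (np.float64(2.38), np.float64(0.0))]
-5 pitch -1.7 az -10.2 tips low mm -11.0 [(np.float64(2.58), np.float64(0.0)), (np.float64(2.47), np.float64(0.0))]
-10 pitch -1.5 az -6.3 tips low mm -10.7 [(np.float64(2.58), np.float64(0.2)), (np.float64(2.55), np.float64(0.0))]
-15 pitch -1.5 az -2.4 tips low mm -10.8 [(np.float64(2.58), np.float64(3.2)), (np.float64(2.58), np.float64(0.1))]
```

Call:
arm_command --moves '[0,0,0,-7,0,0,0,-7,0,0,0,-7,0,0,0,-7,0,0,0,-7,0,0,0,-7,0,0,0,-7,0,0,0,-7]'

```text
time: 29.08
ee_pos: [0.4648, 0.2825, 0.2185]
eef_rot: [0.784, -0.532, 0.281, -0.156]
ft_force: [0.2, 0.3, -1.6]
width: 0.0156
grip_force: 30.0
```

```bash
python3 -c "
from h import *
go([.423,.33,.12])
"
```

```text
29.0833 [-0.098, -0.115, -0.828, 2.09, 0.628, 0.866, 2.231] [0.4648 0.2825 0.2185] q [ 0.7836 -0.5317  0.2811 -0.156 ] F [ 0.2155  0.3276 -1.5933]
tool axes (cols) in world
 [[ 0.2766 -0.7455  0.6064]
 [-0.9209 -0.386  -0.0544]
 [ 0.2746 -0.5434 -0.7933]]
to [0.423, 0.33, 0.12] tool cm [-8.2381  6.6344  5.0158] len 11.706405196030008
```

Call:
arm_command --moves '[-0.6,0.5,0.4,0,-1.3,1.0,0.8,0,-1.6,1.3,1.0,0,-1.6,1.3,1.0,0,-1.6,1.3,1.0,0,-1.5,1.2,0.8,0,0,0,0,0]'

```text
time: 29.67
ee_pos: [0.4211, 0.331, 0.117]
eef_rot: [0.783, -0.533, 0.279, -0.155]
ft_force: [-1.0, -0.8, -1.2]
width: 0.0153
grip_force: 30.0
```

```bash
python3 -c "
from h import *
s,M=st()
go([.423,.33,.06])
Mg=R.from_quat([.931,-.1408,.3365,-.012]).as_matrix();ht=np.array([.776,0,.63])
M0=R.from_quat([.9373,-.1369,.32,-.0176]);print(np.degrees((M0.inv()*R.from_quat(s['eef_rot'])).as_rotvec()),'h',M@ht)
"
```

```text
29.6667 [-0.215, 0.146, -0.954, 2.157, 0.978, 0.931, 1.74] [0.4211 0.331  0.117 ] q [ 0.7835 -0.533   0.2792 -0.1553] F [-0.9637 -0.7699 -1.1673]
tool axes (cols) in world
 [[ 0.2759 -0.7485  0.6031]
 [-0.9219 -0.3836 -0.0543]
 [ 0.272  -0.541  -0.7958]]
29.6667 [-0.215, 0.146, -0.954, 2.157, 0.978, 0.931, 1.74] [0.4211 0.331  0.117 ] q [ 0.7835 -0.533   0.2792 -0.1553] F [-0.9637 -0.7699 -1.1673]
tool axes (cols) in world
 [[ 0.2759 -0.7485  0.6031]
 [-0.9219 -0.3836 -0.0543]
 [ 0.272  -0.541  -0.7958]]
to [0.423, 0.33, 0.06] tool cm [-1.4012  2.9774  4.6588] len 5.703692802629515
[-0.0687 -0.1028 51.8388] h [ 0.594  -0.7496 -0.2903]
```

Call:
arm_command --moves '[0,0,0,-7,0,0,0,-7,0,0,0,-7,0,0,0,-7,0,0,0,0]'

```text
time: 30.08
ee_pos: [0.424, 0.3302, 0.1214]
eef_rot: [0.889, -0.326, 0.311, -0.083]
ft_force: [-0.7, -0.0, -0.8]
width: 0.0154
grip_force: 30.0
```

```bash
python3 -c "
from h import *
go([.423,.33,.06])
"
```

```text
30.0833 [-0.185, 0.143, -0.979, 2.153, 0.98, 0.935, 2.238] [0.424  0.3302 0.1214] q [ 0.8887 -0.3265  0.311  -0.0834] F [-0.6782 -0.0363 -0.8394]
tool axes (cols) in world
 [[ 0.5934 -0.5284  0.6072]
 [-0.6321 -0.7729 -0.0549]
 [ 0.4983 -0.3513 -0.7926]]
to [0.423, 0.33, 0.06] tool cm [-3.1122  2.2248  4.805 ] len 6.141965253561006
```

Call:
arm_command --moves '[-0.5,0.4,0.8,0,-0.8,0.6,1.2,0,-0.8,0.6,1.2,0,-0.8,0.6,1.2,0,0,0,0,-7,0,0,0,-7,0,0,0,-7,0,0,0,0]'

```text
time: 30.75
ee_pos: [0.4218, 0.3293, 0.0641]
eef_rot: [0.933, -0.161, 0.321, -0.026]
ft_force: [0.3, -0.4, -1.6]
width: 0.0155
grip_force: 30.0
```

```bash
python3 -c "
from h import *
s,M=st();print('h',M@[.776,0,.63])
go([.423,.33,.02])
j=r.camera('side');cv2.imwrite('pics/side8.png',j[:,:,::-1])
cv2.imwrite('pics/c8.png',cv2.resize(j[200:310,150:310,::-1],None,fx=5,fy=5,interpolation=cv2.INTER_CUBIC))
"
```

```text
30.75 [-0.24, 0.289, -0.955, 2.195, 1.173, 0.95, 2.403] [0.4218 0.3293 0.0641] q [ 0.933  -0.1609  0.321  -0.0258] F [ 0.3423 -0.3714 -1.6246]
tool axes (cols) in world
 [[ 0.7422 -0.2837  0.6072]
 [-0.3168 -0.9469 -0.0551]
 [ 0.5906 -0.1515 -0.7926]]
h [ 0.9585 -0.2806 -0.041 ]
30.75 [-0.24, 0.289, -0.955, 2.195, 1.173, 0.95, 2.403] [0.4218 0.3293 0.0641] q [ 0.933  -0.1609  0.321  -0.0258] F [ 0.3423 -0.3714 -1.6246]
tool axes (cols) in world
 [[ 0.7422 -0.2837  0.6072]
 [-0.3168 -0.9469 -0.0551]
 [ 0.5906 -0.1515 -0.7926]]
to [0.423, 0.33, 0.02] tool cm [-2.534   0.5679  3.5681] len 4.41308300487714
```

View pics/c8.png

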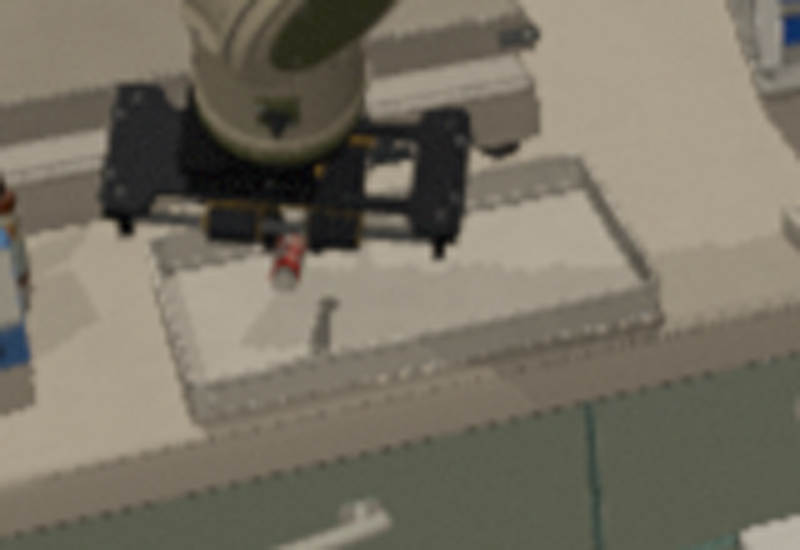

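The crop shows the red handpiece held level over the tray's left part, with its tail at about (207,256) full-image pixels and the rims clear of it.

Call:
arm_command --moves '[-0.4,0.1,0.7,0,-0.6,0.1,1,0,-0.6,0.1,1,0,-0.5,0.1,0.8,0,-0.3,0.1,0.4,0,0,0,0,0]'

```text
time: 31.3
ee_pos: [0.4256, 0.3297, 0.0174]
eef_rot: [0.933, -0.164, 0.321, -0.026]
ft_force: [-1.5, 0.1, -1.0]
width: 0.0156
grip_force: 30.0
```

```bash
python3 -c "
from h import *
s,M=st();print('h',M@[.776,0,.63])
go([.427,.33,.012])
"
```

```text
31.3 [-0.303, 0.411, -0.892, 2.208, 1.323, 0.961, 2.259] [0.4256 0.3297 0.0174] q [ 0.9326 -0.1637  0.3206 -0.0264] F [-1.5073  0.104  -0.9627]
tool axes (cols) in world
 [[ 0.7408 -0.2884  0.6067]
 [-0.3223 -0.945  -0.0557]
 [ 0.5894 -0.1543 -0.793 ]]
h [ 0.957  -0.2852 -0.0422]
31.3 [-0.303, 0.411, -0.892, 2.208, 1.323, 0.961, 2.259] [0.4256 0.3297 0.0174] q [ 0.9326 -0.1637  0.3206 -0.0264] F [-1.5073  0.104  -0.9627]
tool axes (cols) in world
 [[ 0.7408 -0.2884  0.6067]
 [-0.3223 -0.945  -0.0557]
 [ 0.5894 -0.1543 -0.793 ]]
to [0.427, 0.33, 0.012] tool cm [-0.2217  0.0162  0.5102] len 0.5565379906010244
```

Call:
arm_command --moves '[-0.15,0.04,0.2,0,-0.15,0.04,0.2,0,0,0,0,0]'

```text
time: 31.55
ee_pos: [0.4259, 0.3303, 0.0134]
eef_rot: [0.933, -0.162, 0.321, -0.027]
ft_force: [-0.4, 0.2, -1.0]
width: 0.0159
grip_force: 30.0
```

Call:
arm_command --moves '[-0.1,0.03,0.16,0,0,0,0,0]'

```text
time: 31.72
ee_pos: [0.426, 0.3302, 0.0115]
eef_rot: [0.933, -0.162, 0.321, -0.027]
ft_force: [0.4, -0.7, -0.6]
width: 0.0155
grip_force: 30.0
```

Call:
arm_command --moves '[-0.1,0.03,0.13,0,0,0,0,0]'

```text
time: 31.88
ee_pos: [0.4261, 0.3304, 0.01]
eef_rot: [0.933, -0.162, 0.322, -0.027]
ft_force: [-0.0, -0.4, 3.4]
width: 0.0157
grip_force: 31.7
```

Call:
arm_command --moves '[-0.06,0.02,0.09,0,0,0,0,0]'

```text
time: 32.05
ee_pos: [0.4263, 0.3305, 0.0094]
eef_rot: [0.932, -0.162, 0.322, -0.027]
ft_force: [-3.7, -1.0, 10.1]
width: 0.0153
grip_force: 34.5
```

Call:
arm_command --moves '[0.03,0,-0.05,0,0,0,0,0,0,0,0,0,0,0,0,0,0,0,0,0]' --fingers 35

```text
time: 32.47
ee_pos: [0.4268, 0.3323, 0.0108]
eef_rot: [0.932, -0.161, 0.322, -0.028]
ft_force: [2.0, 3.6, 7.2]
width: 0.0297
grip_force: 3.3
```

```bash
python3 -c "
from h import *
s,M=st();print(s['width'])
j=r.camera('side');cv2.imwrite('pics/side9.png',j[:,:,::-1])
"
```

```text
32.4667 [-0.314, 0.431, -0.882, 2.208, 1.352, 0.964, 2.237] [0.4268 0.3323 0.0108] q [ 0.9324 -0.1612  0.3223 -0.0283] F [2.0014 3.5977 7.2297]
tool axes (cols) in world
 [[ 0.7403 -0.2823  0.6101]
 [-0.3188 -0.9465 -0.0511]
 [ 0.5919 -0.1567 -0.7907]]
0.029724080814685302
```

Call:
arm_command --moves '[0,0,-0.4,0,0,0,-0.8,0,0,0,-1.2,0,0,0,-1.6,0,0,0,-1.5,0,0,0,-1.5,7,0,0,-1.5,7,0,0,-1.5,7,0,0,-1.5,7,0,0,-1,7]'

```text
time: 33.35
ee_pos: [0.3485, 0.3369, 0.1091]
eef_rot: [0.84, -0.437, 0.298, -0.123]
ft_force: [0.1, -0.9, -0.6]
width: 0.0304
grip_force: 0.0
```

```bash
python3 -c "
from h import *
s,M=st();print(s['width'])
j=r.camera('side');cv2.imwrite('pics/side10.png',j[:,:,::-1])
a=cv2.resize(j[190:300,150:310,::-1],(560,385),interpolation=cv2.INTER_CUBIC)
b=cv2.resize(j[50:300,270:450,::-1],(240,333),interpolation=cv2.INTER_CUBIC);b=np.pad(b,((0,52),(0,0),(0,0)))
cv2.imwrite('pics/c10.png',np.hstack([a,b]))
"
```

```text
33.35 [-0.284, 0.099, -1.048, 2.223, 0.925, 0.993, 1.848] [0.3485 0.3369 0.1091] q [ 0.8398 -0.4368  0.2982 -0.1228] F [ 0.1009 -0.8985 -0.569 ]
tool axes (cols) in world
 [[ 0.4406 -0.6604  0.6081]
 [-0.8068 -0.5883 -0.0542]
 [ 0.3935 -0.4667 -0.792 ]]
0.030381427486327925
```

View pics/c10.png

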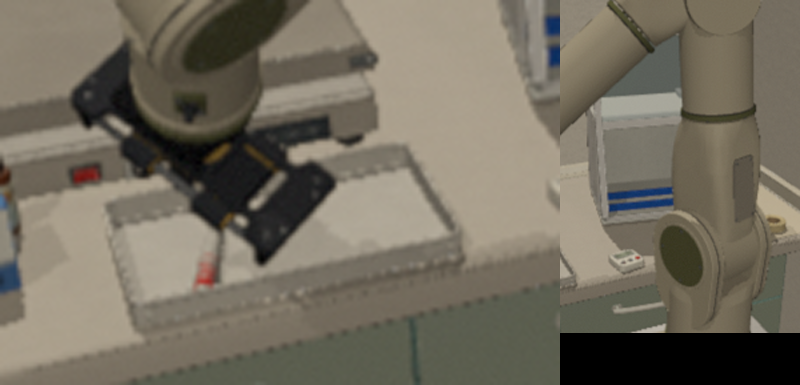

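The handpiece lies in the tray with its red sleeve at about (208,270) full-image pixels, inside the near rim. The gripper is clear of it, and the cabinet front is open with the sash not down.

Call:
arm_command --moves '[0.8,-0.9,-1.6,0,1.2,-1.4,-2.4,0,1.2,-1.4,-2.4,0,0.8,-0.9,-1.6,0,0,0,0,0,0,0,0,0]'

```text
time: 33.9
ee_pos: [0.3495, 0.3362, 0.2096]
eef_rot: [0.841, -0.434, 0.299, -0.122]
ft_force: [-0.9, -0.5, -0.2]
width: 0.0305
grip_force: 0.0
```

Run:
```python
from h import *
s,M=st()
for n in('side','top'):
    j=r.camera(n);cv2.imwrite(f'pics/{n}11.png',j[:,:,::-1]);i=j.astype(int)
    m=((i[...,2]-i[...,0]>90)*255).astype('uint8')
    for c in cv2.connectedComponentsWithStats(m)[2][1:]:
        if c[4]>15: print(n,"blue comp",c)
w=(.565+.038)*C-.16*D;print("handle up expected: top",pix('top',[w[0],w[1],.343]),"side",pix('side',[w[0],w[1],.343]))
i=cv2.imread('pics/side11.png').astype(int);m=(i[...,2]-i[...,1]>35);m[:230]=0;m[300:]=0;m[:,:180]=0;m[:,260:]=0
ys,xs=np.nonzero(m);print("red side",xs.mean(),ys.mean(),len(xs),onz('side',xs.mean(),ys.mean(),.014))
P=np.array([.4226,.3325,.0105]);h=np.array([.957,-.285,0]);print("expected sleeve",[pix('side',P-h*d+[0,0,.004]) for d in(.025,.04,.053)])
```

```text
33.9 [-0.218, -0.167, -1.005, 2.122, 0.593, 1.013, 2.235] [0.3495 0.3362 0.2096] q [ 0.8409 -0.434   0.2994 -0.1221] F [-0.9498 -0.4753 -0.1943]
tool axes (cols) in world
 [[ 0.4441 -0.6568  0.6094]
 [-0.8029 -0.5936 -0.0545]
 [ 0.3975 -0.4651 -0.791 ]]
side blue comp [373 101   4  25  43]
top blue comp [383 104   6  30  67]
top blue comp [321 168  42   4  82]
top blue comp [370 170  32   4  66]
top blue comp [311 181  48   5 106]
top blue comp [365 185  38   4  80]
handle up expected: top [385.5306 124.0152] side [375.4234 115.1485]
red side 208.16666666666666 268.2 30 [0.3916 0.3411 0.014 ]
expected sleeve [array([208.1997, 266.6855]), array([207.609 , 269.5842]), array([207.0879, 272.141 ])]
```

```bash
python3 -c "
from bench import r
print(r.close_job())"
```

```text
the job is handed in; nothing more can be done
None
```

The job is handed in at about 34 s of the 72 s limit: the sash is up at its stop and stays there, the red handpiece lies in the tray, and the blue one looks unmoved in the last pictures; the one risk is joint 7, which read -2.602 for a moment against its ±2.6 range.

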